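# Stack sample tiles in the strapping press and clamp them

## Task

Make up the bundle of sample tiles in the strapping press: raise the press lever right back until it rests on its stop past upright, then take the packing block left on the bed and put it in the cardboard tray. Stack every terracotta tile flat and square on the bed, one on another, lay the plywood cover board square on top, and then lower the lever so that the presser foot rests on the cover board. Leave the other things on the bench where they are.

Things in the scene. Friction and masses are not known exactly. Their poses are not given: they have to be found in the camera images.
- press: grey strapping press, fixed to the bench: flat base plate 8 mm thick, from x = -65 to +95 and y = -80 to +180 mm in its own frame; origin on the bench under the middle of its bed, a bright steel rectangle 60 (x) x 100 (y) mm let in flush with the plate. A forked pivot tower 64 mm wide and 142 mm high stands from y = +110 to +160 mm
- bed (a point): centre of the bed rectangle on the plate's top face, 8 mm above the bench; same axes as the press. A tile has the bed's length and width
- pivot (a point): hinge axis of the lever (along the press's x), in the press frame at y = +130 mm, z = 115 mm
- lever (a joint): angle of the press lever, rad: 0 level, pointing along the press's -y over the bed; grows as it rises; upright at 1.57; at 1.95 it lies back on its stop and stays. Let go short of upright it sinks under its own weight (damped). Starts down, its foot on the packing block; lower limit -0.4
- foot (a point): lowest point, with the lever level, of the rubber presser foot under the lever: a cross roller 26 mm across and 46 mm long, 130 mm from the hinge; its lowest point is 35 mm below the lever's line
- lever_grip (a point): centre of the black barrel grip at the lever's end, 210 mm from the hinge: barrel 34 mm across, 34 mm long along the press's x; can be pinched on its flat ends from above. About 0.45 N m at the hinge lifts the lever
- tile1: terracotta sample tile, a flat slab 60 (its x) x 100 (its y) x 16 mm (z), 200 g; origin at its centre, 8 mm above its underside; either face may be up. Starts flat on the table. Two to four of the four tiles are present
- tile2: terracotta sample tile, a flat slab 60 (its x) x 100 (its y) x 16 mm (z), 200 g; origin at its centre, 8 mm above its underside; either face may be up. Starts flat on the table. Two to four of the four tiles are present
- tile3: terracotta sample tile, a flat slab 60 (its x) x 100 (its y) x 16 mm (z), 200 g; origin at its centre, 8 mm above its underside; either face may be up. Starts flat on the table. Two to four of the four tiles are present
- tile4: terracotta sample tile, a flat slab 60 (its x) x 100 (its y) x 16 mm (z), 200 g; origin at its centre, 8 mm above its underside; either face may be up. Starts flat on the table. Two to four of the four tiles are present
- cover: plywood cover board, 60 (its x) x 116 (its y) x 20 mm (z), 100 g; origin at its centre, 10 mm above its underside; either face may be up; starts flat on the table
- block: pine packing block, 50 (its x) x 80 (its y) x 40 mm (z), 90 g; origin at the centre of its underside; starts on the bed under the presser foot
- bin: open cardboard tray, fixed, 170 (x) x 150 (y) x 50 mm high, walls and floor 5 mm; origin at the centre of its underside
- bin_in (a point): centre of the tray's inner floor, 5 mm above the bench; axes of the tray
- tape: roll of paper tape lying flat, 60 mm across, 24 mm high; a bystander, to be left alone
- sponge: yellow sponge block, 100 x 60 x 30 mm; a bystander, to be left alone
- mug: blue mug, 84 mm across, 95 mm high; a bystander, to be left alone
- glaze: glaze jar, 70 mm across, 110 mm high; a bystander, to be left alone
- brush: brush lying flat; a bystander, to be left alone
- mallet: wooden hammer lying flat; a bystander, to be left alone
- rolling_pin: wooden rolling pin lying flat, 300 mm long; a bystander, to be left alone
Mind the look-alikes: they are no part of the job. What is shaped like the tile4 but black is not meant. Several things have the shape of the block; the one meant has the colours described above.

How it is judged:
By the outcome, as a careful person would: the job done as asked, in the order asked, and still so for the second after the job is handed in, with the robot touching nothing.
Of tile1, tile2, tile3, tile4 only 2 to 4 are there at a start; the rules pass over those that are not, and their reading is None.
At some moment in a run one of block, cover may be knocked a few centimetres aside while the robot is not near it.
Once in a run the grip may slacken for a moment while it holds something.
It also fails if it takes over 210 s, if anything falls off the work surface, if the arm or the gripper's body presses on something with over 40 N, if the wrist force passes 120 N, or if a joint passes its speed limit or range.

## Robot

A 7-joint arm with a two-finger parallel gripper is mounted at the origin on the work surface. World frame = base frame: x ahead of the robot, y to its left, z up, the work surface at z = 0. Lengths are in m, angles in degrees, forces in N, time in s.
With the tool pointing down it reaches from about 0.4 to 0.9 m from the base axis. Payload 5.5 kg.
Tool frame: the origin (TCP) lies at the very end of the fingers, on their centre line; the grasp point (between the pads) lies arm.tcp_to_grasp behind it (arm.tcp_to_grasp is the distance from the TCP to the grasp point, in m); z points along the fingers, y is the line along which they close (so a half turn about z gives the same grasp; the last joint's range is limited). The gripper opens to 85 mm and grips with 20 to 120 N. Pads are 22 mm wide; open, the fingers measure 114 mm over their backs; the gripper's body (76 mm by 85 mm) begins 54 mm behind the grasp point. The pads swing forward as they close: fully open they stand 13 mm farther back than shut.
Start: joints at [-56.138, 28.699, -24.465, 88.831, 12.651, 65.22, -12.049], TCP at [0.209, 0.615, 0.231] pointing down, gripper open.
Joint ranges: [-164.97, 164.97], [-17.58, 116.51], [-87.97, 89.64], [11.32, 138.91], [-80.73, 260.73], [10.89, 115.49], [-147.41, 147.41]. Speed limits (degrees/s): [147.25, 147.25, 180, 180, 180, 180, 180].

## Interface

Orientations are given as [roll, pitch, yaw] about the fixed x, y, z axes, in that order (R = Rz(yaw) Ry(pitch) Rx(roll)).
In Python, from bench import arm, camera, get_calibration, ticket gives the robot as it stands.
- The arm moves only by the tool move_arm, never from a script. Its argument "rows" is a list of rows, each a list of 3 entries, a list of its own where there are three numbers: the shift along the tool's x, y, z in units of 50 mm (1.0 is 50 mm), then the turn, a rotation vector about the tool's x, y, z in units of 5 degrees (1.0 is 5 degrees), then the opening, from 0 (shut) to 1 (fully open). In form: [[[x, y, z], [ax, ay, az], gripper], ...]. A call has 1 to 12 rows; each row is the pose to reach, as a shift and turn from the pose commanded when the call began, along the tool's axes at that moment; what a row does not reach only later rows make up. A row lasts 1/8 s, in which the tool goes at most 62.5 mm and 10.7 degrees, less where a joint would pass 70% of its speed; a pose out of reach is approached as far as the arm can. A call with a gripper value outside its range is refused whole. The fingers move at their own pace and stop on an object; "newtons" is the grip in N (left out, the last holds). Time passes only in rows, so rows that repeat a pose let the fingers close. It gives the time, the measured TCP pose, the force, the opening and the grip force at its end, in the units of the state.
- arm.get_obs(): the state, without advancing time (a new reading comes with each control period).
- camera(name): name is "scene" or "top" or "wrist"; returns the picture (400x640x3 uint8, red, green, blue); there is no depth.
- get_calibration(name): a dict with "fx", "fy", "cx", "cy" (pixels), "dist" ([k1, k2, p1, p2, k3] as OpenCV has them; the pictures are not rectified), "rvec" (rotation vector, rad) and "tvec" (3), from world to camera coordinates, as OpenCV has them. Camera axes: x right, y down, z forward; pixel columns grow to the right and rows downward; lengths in m; the calibration is good to about 2 mm. A picture is of the moment at which its call begins: read the wrist's pose just before it. get_calibration takes no time and is no camera call; for the wrist camera it gives the pose at the moment of the call.
- ticket.hand_in(): hands the job in; it is judged then, once.
The state is a dict: "time": time; "q": joint angles; "joint_vel": joint speeds; "joint_torque": joint torques, N m; "position": TCP position; "ee_rot": TCP orientation; "force": force on the tool from outside, world axes, zero at the start; "wrist_torque": the same for the moment, N m; "grip_width": finger opening in m; "gripper_force": force on a finger pad.
Only numpy, scipy, OpenCV 4.12 (cv2) and the standard library are available. Lean on these libraries where they do the work, as an engineer would, in place of code of your own. Each camera call takes 0.05 s, during which the arm holds its last target. There are 200 camera calls.

## Working session

There is one attempt and no reset: what is moved stays moved. The work goes in short steps, Python scripts to look and compute and a tool call to move; the robot and the scene stay as the last step left them, time stands still between calls to the robot, and variables do not carry over. Pictures are saved under pics/ and viewed, at most 14 in all, crops included, and the job is handed in when it is done.

Besides the shell and the picture viewer there is one more tool, called by a JSON object that holds its "name" and its "arguments", one argument or row to a line. move_arm: Moves the arm, as the interface text tells. Its arguments: {"type":"object","properties":{"rows":{"type":"array"},"newtons":{"type":"number"}},"required":["rows"]}

```bash
mkdir -p pics; ls; cat > h.py <<'E'
import numpy as np, cv2
from bench import arm, camera, get_calibration, ticket
from scipy.spatial.transform import Rotation as R
def snap(n,f=None):
    c=get_calibration(n); im=camera(n)
    if f: cv2.imwrite('pics/'+f,im[...,::-1]); np.savez('pics/'+f[:-4]+'.npz',im=im,**{k:np.array(v) for k,v in c.items()})
    return im,c
def load(f):
    d=np.load('pics/'+f+'.npz'); return d['im'],{k:d[k] for k in d.files if k!='im'}
def K(c): return np.array([[c['fx'],0,c['cx']],[0,c['fy'],c['cy']],[0,0,1]],float)
def rays(px,c):
    p=cv2.undistortPoints(np.array(px,float).reshape(-1,1,2),K(c),np.array(c['dist'],float)).reshape(-1,2)
    Rm=cv2.Rodrigues(np.array(c['rvec'],float))[0]; o=-Rm.T@np.array(c['tvec'],float).ravel()
    return o,np.c_[p,np.ones(len(p))]@Rm
def onz(px,c,z):
    o,d=rays(px,c); return o+d*((z-o[2])/d[:,2])[:,None]
def proj(P,c): return cv2.projectPoints(np.array(P,float).reshape(-1,1,3),np.array(c['rvec'],float),np.array(c['tvec'],float),K(c),np.array(c['dist'],float))[0].reshape(-1,2)
def tri(p1,c1,p2,c2):
    o1,d1=rays([p1],c1);o2,d2=rays([p2],c2);d1=d1[0]/np.linalg.norm(d1);d2=d2[0]/np.linalg.norm(d2)
    t=np.linalg.lstsq(np.c_[d1,-d2],o2-o1,rcond=None)[0]; a=o1+t[0]*d1;b=o2+t[1]*d2
    return (a+b)/2,np.linalg.norm(a-b)
def rect(mask,c,z):
    cs=cv2.findContours(mask.astype(np.uint8),cv2.RETR_EXTERNAL,cv2.CHAIN_APPROX_NONE)[0]
    k=max(cs,key=cv2.contourArea); P=onz(k.reshape(-1,2),c,z)[:,:2]
    return cv2.minAreaRect((P*1000).astype(np.float32))
E
python3 -c "
from h import *
snap('scene','s0.png');snap('top','t0.png')
o=arm.get_obs();print(o,arm.tcp_to_grasp)
for n in('scene','top'):
  c=get_calibration(n);print(n,c,rays([[320,200]],c)[0])"
```

```text
pics
{'time': 0.1, 'q': array([-56.13648008,  28.75001186, -24.453567  ,  88.88416106,
        12.64955942,  65.22039579, -12.05184628]), 'joint_vel': array([ 0.01459749, -0.05015925, -0.03462455, -0.14806826,  0.00034997,
       -0.01266918, -0.01799309]), 'joint_torque': array([-1.09355251e-02, -5.70814705e+01, -5.83835810e+00, -2.81748962e+01,
        1.05258875e-02,  5.46277966e-03, -2.41857862e-05]), 'position': array([0.20913089, 0.61478347, 0.23035432]), 'ee_rot': array([-1.79898415e+02, -4.82219031e-03,  1.61215493e+02]), 'force': array([-0.53060216,  0.74263395,  0.54918084]), 'wrist_torque': array([ 0.02019355, -0.0072262 ,  0.00502637]), 'gripper_force': 0.0, 'grip_width': 0.08523211979036947} 0.0187
scene {'fx': 513.3803573352617, 'fy': 513.3803573352617, 'cx': 321.4696188237635, 'cy': 208.3389792671395, 'dist': array([-0.09521459,  0.        ,  0.        ,  0.        ,  0.        ]), 'rvec': array([ 2.09109242,  1.25406589, -0.52296745]), 'tvec': array([-0.19788288, -0.28978818,  1.68919642])} [ 1.32177944 -0.45890443  1.00936871]
top {'fx': 514.083124309656, 'fy': 514.083124309656, 'cx': 314.82776763217163, 'cy': 210.6636093380347, 'dist': array([-0.01463552,  0.        ,  0.        ,  0.        ,  0.        ]), 'rvec': array([ 2.09757081, -2.14024988,  0.20982276]), 'tvec': array([-0.05384574,  0.51780111,  1.55476977])} [ 0.20392404 -0.058902    1.62581423]
```

View pics/s0.png

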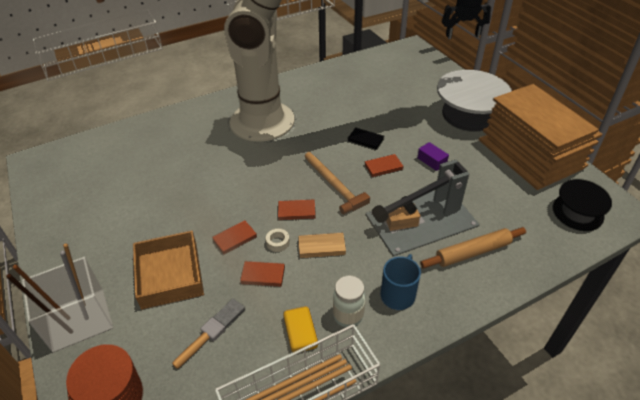

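View pics/t0.png

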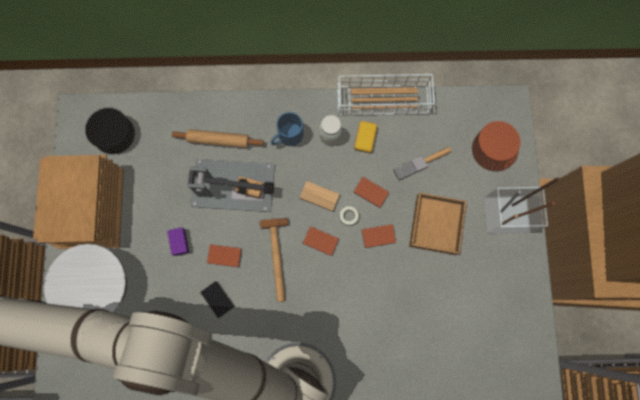

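The top view shows four terracotta tiles at (372,191), (321,240), (379,237) and (224,255). The plywood cover is at (320,195) and the tray at (439,224). The press is at (232,186), with its lever pointing right and the pine block under it at (250,187). The look-alikes are the black slab (217,299) and the purple block (178,241).

```bash
cat > m.py <<'E'
from h import *
def blobs(im,c,z,kind,mina=60):
    hsv=cv2.cvtColor(im,cv2.COLOR_RGB2HSV);H,S,V=[hsv[...,i].astype(int) for i in range(3)]
    if kind=='tile': m=((H<9)|(H>174))&(S>125)&(V>50)
    else: m=(H>9)&(H<19)&(S>90)&(V>90)
    m=cv2.morphologyEx(m.astype(np.uint8),cv2.MORPH_OPEN,np.ones((3,3)))
    n,l,st,ce=cv2.connectedComponentsWithStats(m); out=[]
    for i in range(1,n):
        if st[i,4]>=mina:
            r=rect(l==i,c,z); out.append((ce[i].round(1),st[i,4],np.round(r[0]),np.round(r[1]),round(r[2],1)))
    return out
E
python3 -c "
from m import *
for f in('t0','s0'):
  im,c=load(f)
  for k,z in(('tile',.016),('wood',.02)):
    print(f,k)
    for b in blobs(im,c,z,k):
      if 60<b[1]<1500: print(*b)
im,c=load('t0')
print(onz([[191,160],[275,162],[273,212],[191,209]],c,.008).round(3))
# tray triangulation of rim corners
"
python3 -c "
import cv2,numpy as np
t=cv2.imread('pics/t0.png')[140:270,170:470];s=cv2.imread('pics/s0.png')[130:270,340:500]
cv2.imwrite('pics/c1.png',np.vstack([cv2.resize(t,(800,347),interpolation=2),np.zeros((3,800,3),np.uint8),np.pad(cv2.resize(s,(288,250)),((0,0),(0,512),(0,0)))]))"
```

```text
t0 tile
t0 wood
[383.2  90.4] 348 [ 928. -302.] [218.  18.] 88.9
[385.2  99. ] 206 [ 897. -306.] [ 11. 207.] 0.1
[217.  138.1] 888 [772. 252.] [299.  42.] 82.8
[437.3 154.6] 134 [ 701. -467.] [17. 90.] 23.2
[544.2 181.5] 62 [ 602. -809.] [34. 20.] 88.9
[319.2 195.7] 612 [572. -79.] [113.  57.] 66.6
[253.6 192.2] 94 [586. 131.] [42. 23.] 88.8
[275.8 252.7] 716 [372.  70.] [ 86. 254.] 88.8
[568.4 384.1] 160 [ -22. -814.] [87. 15.] 0.3
[578.7 385. ] 153 [ -26. -845.] [82. 18.] 2.7
[594.  386.9] 137 [ -33. -890.] [17. 69.] 86.8
[605.8 388.5] 113 [ -38. -925.] [15. 60.] 89.5
[617.8 388.7] 116 [ -40. -962.] [60. 24.] 16.9
[633.5 390.4] 95 [  -46. -1008.] [50. 18.] 4.3
s0 tile
[382.6 165.3] 427 [396. 222.] [101.  67.] 82.1
[288.4 210.7] 270 [433. -93.] [76. 60.] 61.5
[302.3 204.8] 70 [431. -62.] [36. 27.] 61.5
[243.6 231.1] 222 [ 441. -238.] [61. 45.] 8.8
[256.9 266.9] 69 [ 566. -254.] [26. 24.] 73.9
[271.1 273.5] 276 [ 598. -230.] [52. 61.] 48.7
s0 wood
[136.   35.6] 98 [-793. -234.] [50. 92.] 77.8
[100.2  44.5] 481 [-794. -376.] [209.  96.] 89.5
[575.8 149. ] 218 [612. 786.] [192.  29.] 89.9
[336.7 183. ] 698 [371.  50.] [260.  87.] 10.2
[403.4 216.1] 307 [596. 159.] [77. 52.] 56.9
[479.1 244.3] 1246 [773. 282.] [253.  50.] 83.1
[321.3 244.7] 1022 [580. -82.] [117.  73.] 66.9
[134. 253.] 63 [ 381. -511.] [ 5. 68.] 76.5
[431.4 260.3] 116 [753. 131.] [49. 18.] 83.0
[190.3 349.7] 387 [ 707. -467.] [21. 97.] 25.5
[ 27.  379.6] 590 [ 617. -806.] [ 31. 108.] 88.2
[336.6 389.6] 72 [ 933. -234.] [36.  9.] 89.6
[[0.703 0.338 0.008]
 [0.69  0.063 0.008]
 [0.523 0.07  0.008]
 [0.539 0.333 0.008]]
```

View pics/c1.png

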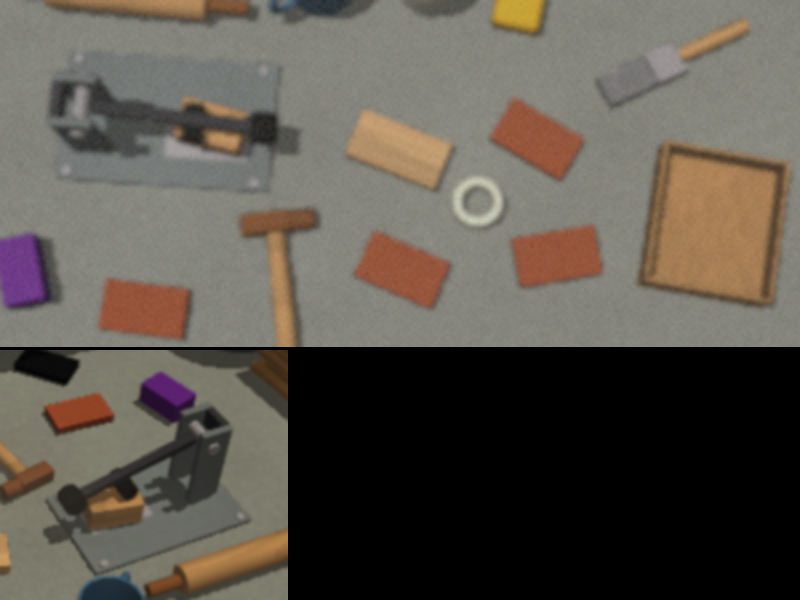

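Confirmed in the crop: terracotta tiles are the four red slabs, and the pine block sits under the lever foot. The cover is the light board at (400,150). The purple and black pieces are not ours. Next I go over the press with the wrist camera.

```bash
cat > go.py <<'E'
import sys
from h import *
def plan(x,y,z,yaw):
    o=arm.get_obs(); Rm=R.from_euler('xyz',o['ee_rot'],degrees=True)
    best=None
    T=R.from_euler('xyz',[180,0,yaw],degrees=True)
    s=Rm.inv().apply(np.array([x,y,z])-o['position'])/.05
    t=np.degrees((Rm.inv()*T).as_rotvec())/5
    print('shift',s.round(3),'turn',t.round(2),'pos',o['position'].round(4),'rot',o['ee_rot'].round(1),'t',round(o['time'],2),'q',o['q'].round(0))
if __name__=='__main__': plan(*map(float,sys.argv[1:5]))
E
python3 go.py .56 .06 .32 87
```

```text
shift [-10.216  -8.248  -1.779] turn [-2.000e-02  1.000e-02  1.484e+01] pos [0.2091 0.6148 0.2304] rot [-179.9   -0.   161.2] t 0.1 q [-56.  29. -24.  89.  13.  65. -12.]
```

{"name": "move_arm", "arguments": {
  "rows": [
    [[-10.2,-8.25,-1.8],[0,0,14.84],1],
    [[-10.2,-8.25,-1.8],[0,0,14.84],1],
    [[-10.2,-8.25,-1.8],[0,0,14.84],1],
    [[-10.2,-8.25,-1.8],[0,0,14.84],1],
    [[-10.2,-8.25,-1.8],[0,0,14.84],1],
    [[-10.2,-8.25,-1.8],[0,0,14.84],1],
    [[-10.2,-8.25,-1.8],[0,0,14.84],1],
    [[-10.2,-8.25,-1.8],[0,0,14.84],1],
    [[-10.2,-8.25,-1.8],[0,0,14.84],1],
    [[-10.2,-8.25,-1.8],[0,0,14.84],1],
    [[-10.2,-8.25,-1.8],[0,0,14.84],1],
    [[-10.2,-8.25,-1.8],[0,0,14.84],1]
  ]
}}

```text
time: 1.6
position: [0.5605, 0.0564, 0.3211]
ee_rot: [180.0, 0.1, 86.6]
force: [-1.0, 0.8, -0.9]
grip_width: 0.0855
gripper_force: 0.0
```

```bash
python3 go.py .56 .06 .32 87
```

```text
shift [ 0.071 -0.013  0.022] turn [ 0.    0.02 -0.07] pos [0.5605 0.0564 0.3211] rot [1.80e+02 1.00e-01 8.66e+01] t 1.6 q [-14.  14.   6.  96.  -1.  70. -11.]
```

```bash
python3 -c "
from h import *
im,c=snap('wrist','w1.png');o,d=rays([[320,200]],c);print(o,d)
o,_=rays([[1,1]],c)
t,tc=snap('top','t1.png')
cv2.imwrite('pics/w1b.png',cv2.resize(im,(800,500))[...,::-1])
"
```

```text
[0.56541031 0.1245816  0.46432427] [[-0.00583363 -0.28612772 -0.95833275]]
```

View pics/w1b.png

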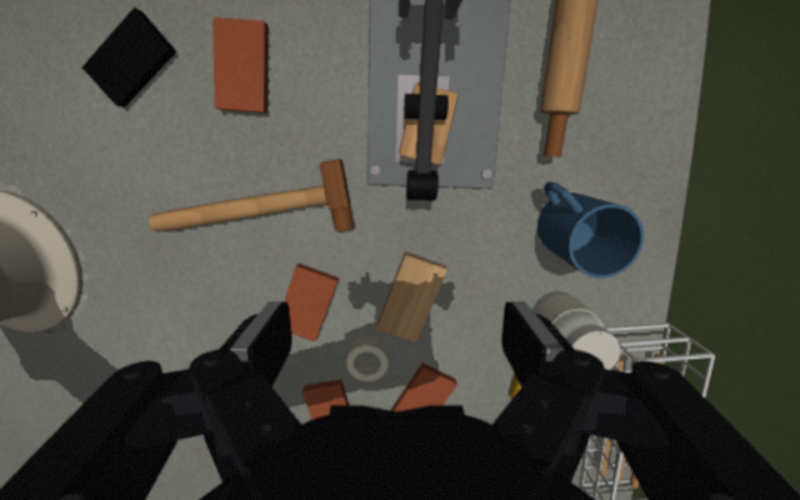

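```bash
python3 -c "
from h import *
im,c=load('w1');I=im.astype(int)
print('plate',I[140,320],I[110,380],'bench',I[170,300],I[100,270],'bed',I[80,325])
d=I[...,2]-I[...,0]; m=(d>0)&(I.sum(2)>120)
m[:, :270]=0; m[:,430:]=0; m[170:]=0
m=cv2.morphologyEx(m.astype(np.uint8),cv2.MORPH_OPEN,np.ones((3,3)))
n,l,st,ce=cv2.connectedComponentsWithStats(m); i=1+st[1:,4].argmax();m=l==i;print(st[i])
# edges of plate: left/right columns per row, bottom
ys=np.arange(30,140);L=np.array([[np.where(m[y])[0].min(),y] for y in ys]);Rr=np.array([[np.where(m[y])[0].max()+1,y] for y in ys])
B=np.array([[x,np.where(m[:,x])[0].max()+1] for x in range(305,385) if m[:,x].any()])
for nm,q in(('L',L),('R',Rr),('B',B)):
  P=onz(q,c,.008)[:,:2]
  vx,vy,x0,y0=cv2.fitLine((P*1000).astype(np.float32),cv2.DIST_HUBER,0,.01,.01).ravel();print(nm,vx,vy,x0,y0,np.degrees(np.arctan2(vy,vx)))
dk=(I.sum(2)<75); print('dark grip rows', [ (y,np.where(dk[y,310:370])[0].min()+310,np.where(dk[y,310:370])[0].max()+310) for y in range(126,165,2) if dk[y,310:370].any()])
s,sc=load('s0');S=s.astype(int).sum(2);k=(S<100)[195:235,360:400];ii=np.argwhere(k);print('scene grip',ii.mean(0)+[195,360],len(ii),ii.min(0)+[195,360],ii.max(0)+[195,360])
"

```

```text
plate [ 97 101  98] [101 104 102] bench [114 113 106] [114 114 106] bed [16 17 16]
[383  16  21  25 270]Traceback (most recent call last):
  File "<string>", line 10, in <module>
    ys=np.arange(30,140);L=np.array([[np.where(m[y])[0].min(),y] for y in ys]);Rr=np.array([[np.where(m[y])[0].max()+1,y] for y in ys])
                                      ~~~~~~~~~~~~~~~~~~~~~^^
    return umr_minimum(a, axis, None, out, keepdims, initial, where)
ValueError: zero-size array to reduction operation minimum which has no identity
```

```bash
cat > plate.py <<'E'
from h import *
def platemask(im):
    I=cv2.GaussianBlur(im,(0,0),1.2).astype(float)
    m=(I[...,2]-I[...,0]>-3.5)&(I.sum(2)>180)&(I.sum(2)<420)
    m=cv2.morphologyEx(m.astype(np.uint8),cv2.MORPH_OPEN,np.ones((3,3)))
    return m
def line(q,c,z):
    P=(onz(q,c,z)[:,:2]*1000).astype(np.float32)
    vx,vy,x0,y0=map(float,cv2.fitLine(P,cv2.DIST_HUBER,0,.01,.01).ravel())
    r=np.abs((P-[x0,y0])@[-vy,vx]); return vx,vy,x0,y0,round(np.degrees(np.arctan2(vy,vx)),2),np.median(r)
E
python3 -c "
from plate import *
im,c=load('w1');m=platemask(im);I=im.astype(int)
cv2.imwrite('pics/m1.png',m*255)
ys=np.arange(10,140)
L=[];Rr=[]
for y in ys:
  r=np.where(m[y,285:410])[0]+285
  if len(r)>10: L.append([r.min()-.5,y]);Rr.append([r.max()+.5,y])
B=[]
for x in range(300,390):
  r=np.where(m[100:165,x])[0]+100
  if len(r)>10: B.append([x,r.max()+.5])
for nm,q in(('L',L),('R',Rr),('B',B)): print(nm,np.round(line(q,c,.008),3))
dk=(I.sum(2)<75); print('dark grip rows', [ (y,np.where(dk[y,310:370])[0].min()+310,np.where(dk[y,310:370])[0].max()+310) for y in range(126,165,2) if dk[y,310:370].any()])
s,sc=load('s0');S=s.astype(int).sum(2);k=(S<100)[195:235,360:400];ii=np.argwhere(k);print('scene grip',ii.mean(0)+[195,360],len(ii),ii.min(0)+[195,360],ii.max(0)+[195,360])
"

```

```text
L [7.80000e-02 9.97000e-01 5.34084e+02 1.64505e+02 8.55300e+01 1.40000e-02]
R [9.20000e-02 9.96000e-01 6.94641e+02 1.76669e+02 8.47100e+01 3.94000e-01]
B [ 9.96000e-01 -9.20000e-02  6.09737e+02  7.04080e+01 -5.30000e+00
  4.50000e-01]
dark grip rows [(138, np.int64(327), np.int64(348)), (140, np.int64(327), np.int64(348)), (142, np.int64(327), np.int64(349)), (144, np.int64(327), np.int64(348)), (146, np.int64(327), np.int64(338)), (148, np.int64(326), np.int64(348)), (150, np.int64(326), np.int64(348)), (152, np.int64(326), np.int64(348)), (154, np.int64(326), np.int64(348)), (156, np.int64(326), np.int64(348)), (158, np.int64(326), np.int64(347))]
scene grip [216. 386.] 1 [216 386] [216 386]
```

View pics/m1.png

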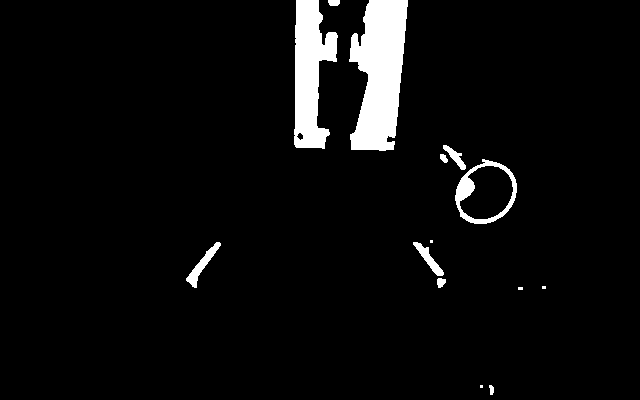

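The mask shows the plate edges at columns 295–407 and its front edge at row 150. The measured width is 159 mm (160 expected), the yaw is about -5°, and the origin is about (0.5976, 0.1518). Next I check the grip height from two views.

```bash
python3 -c "
from h import *
w,wc=load('w1');s,sc=load('s0');t,tc=load('t1')
E=np.array([.5912,.0791,.062]);print('expect',proj(E,wc),proj(E,sc),proj(E,tc))
def dark(im,u,v,r,th):
  S=cv2.GaussianBlur(im,(3,3),0).astype(int).sum(2)[v-r:v+r,u-r:u+r];k=(S<th).astype(np.uint8)
  k=cv2.morphologyEx(k,cv2.MORPH_OPEN,np.ones((7,7),np.uint8)) if r<30 else k
  ii=np.argwhere(k);return (ii.min(0)+ii.max(0))[::-1]/2+[u-r,v-r],ii.min(0)[::-1]+[u-r,v-r],ii.max(0)[::-1]+[u-r,v-r],len(ii)
a=dark(w,337,148,22,110);b=dark(s,378,213,14,150);print(a,b)
print(tri(a[0],wc,b[0],sc))
for th in(120,180): print(dark(s,378,213,14,th))
"
python3 go.py .5912 .0791 .12 85
```

```text
expect [[337.15124658 147.74710469]] [[379.31386227 213.54586801]] [[268.55287508 187.51087284]]
(array([337.5, 148. ]), array([326, 137]), array([349, 159]), 518) (array([380.5, 214. ]), array([374, 208]), array([387, 220]), 161)
(array([0.59268569, 0.07990749, 0.06167903]), np.float64(0.0031476952779601213))
(array([380.5, 214. ]), array([375, 209]), array([386, 219]), 118)
(array([380.5, 214. ]), array([373, 207]), array([388, 221]), 214)
shift [0.396 0.634 4.012] turn [-0.02 -0.    0.4 ] pos [0.5588 0.0609 0.3206] rot [-179.9   -0.    87. ] t 1.7 q [-14.  14.   6.  96.  -2.  70. -11.]
```

{"name": "move_arm", "arguments": {
  "rows": [
    [[0.42,0.65,2],[0,0,0.4],1],
    [[0.42,0.65,4],[0,0,0.4],1],
    [[0.42,0.65,4],[0,0,0.4],1],
    [[0.42,0.65,4],[0,0,0.4],1],
    [[0.42,0.65,5.6],[0,0,0.4],1],
    [[0.42,0.65,5.6],[0,0,0.4],1],
    [[0.42,0.65,5.6],[0,0,0.4],1],
    [[0.42,0.65,5.6],[0,0,0.4],1]
  ]
}}

```text
time: 2.7
position: [0.595, 0.0804, 0.044]
ee_rot: [179.8, -0.1, 85.0]
force: [-0.6, 0.2, -0.1]
grip_width: 0.0855
gripper_force: 0.0
```

{"name": "move_arm", "arguments": {
  "rows": [
    [[0,0,0],[0,0,0],0.2],
    [[0,0,0],[0,0,0],0.2],
    [[0,0,0],[0,0,0],0.2],
    [[0,0,0],[0,0,0],0.2],
    [[0,0,0],[0,0,0],0.2],
    [[0,0,0],[0,0,0],0.2],
    [[0,0,0],[0,0,0],0.2],
    [[0,0,0],[0,0,0],0.2]
  ],
  "newtons": 50
}}

```text
time: 3.7
position: [0.59, 0.0803, 0.0418]
ee_rot: [-179.7, 0.0, 85.0]
force: [-9.0, 0.4, 11.3]
grip_width: 0.0334
gripper_force: 49.1
```

{"name": "move_arm", "arguments": {
  "rows": [
    [[-0.1,0,-0.51],[0,0,0],0.2],
    [[-0.13,0,-1.06],[0,0,0],0.2],
    [[-0.1,0,-1.58],[0,0,0],0.2],
    [[0,0,-2.1],[0,0,0],0.2],
    [[0.16,0,-2.6],[0,0,0],0.2],
    [[0.38,0,-3.07],[0,0,0],0.2],
    [[0.66,0,-3.52],[0,0,0],0.2],
    [[0.99,0,-3.92],[0,0,0],0.2],
    [[1.37,0,-4.28],[0,0,0],0.2],
    [[1.8,0,-4.59],[0,0,0],0.2],
    [[1.8,0,-4.59],[0,0,0],0.2]
  ]
}}

```text
time: 5.08
position: [0.5981, 0.1705, 0.2706]
ee_rot: [-179.7, 0.1, 85.1]
force: [-6.9, -2.3, -0.6]
grip_width: 0.0333
gripper_force: 52.3
```

{"name": "move_arm", "arguments": {
  "rows": [
    [[0.45,0,-0.26],[0,0,0],0.2],
    [[0.94,0,-0.45],[0,0,0],0.2],
    [[1.45,0,-0.59],[0,0,0],0.2],
    [[1.97,0,-0.66],[0,0,0],0.2],
    [[2.39,0,-0.67],[0,0,0],0.2],
    [[2.81,0,-0.63],[0,0,0],0.2],
    [[3.14,0,-0.58],[0,0,0],0.2],
    [[3.42,0,-0.5],[0,0,0],0.2],
    [[3.65,0,-0.44],[0,0,0],0.2],
    [[3.84,0,-0.37],[0,0,0],0.2],
    [[3.84,0,-0.37],[0,0,0],0.2]
  ]
}}

```text
time: 6.45
position: [0.6152, 0.3614, 0.2878]
ee_rot: [-179.8, 0.1, 85.1]
force: [-5.5, -0.6, -2.9]
grip_width: 0.0333
gripper_force: 57.4
```

{"name": "move_arm", "arguments": {
  "rows": [
    [[0,0,0],[0,0,0],1],
    [[0,0,0],[0,0,0],1],
    [[0,0,0],[0,0,0],1],
    [[0,0,0],[0,0,0],1],
    [[0,0,-0.8],[0,0,0],1],
    [[0,0,-1.6],[0,0,0],1],
    [[-1.2,0,-1.6],[0,0,0],1],
    [[-5.6,0,-1.6],[0,0,0],1],
    [[-5.6,0,-1.0],[0,0,0],1],
    [[-5.6,0,-1.0],[0,0,0],1],
    [[-5.6,0,-1.0],[0,0,0],1],
    [[-5.6,0,-1.0],[0,0,0],1]
  ]
}}

```text
time: 7.95
position: [0.5929, 0.077, 0.3394]
ee_rot: [180.0, 0.1, 84.6]
force: [-0.1, -0.1, -0.5]
grip_width: 0.0853
gripper_force: 0.0
```

```bash
python3 -c "
from h import *
im,c=snap('wrist','w2.png');t,tc=snap('top','t2.png');s,_=snap('scene','s2.png')
print(arm.get_obs()['position'])
x=np.zeros((600,800,3),np.uint8);x[:400,:640]=im;x[400:,:400]=cv2.resize(s[110:230,330:570],(400,200));x[400:,400:800]=cv2.resize(t[130:250,170:410],(400,200))
cv2.imwrite('pics/v2.png',x[...,::-1])
"
```

```text
[0.59319241 0.0833645  0.33965049]
```

View pics/v2.png

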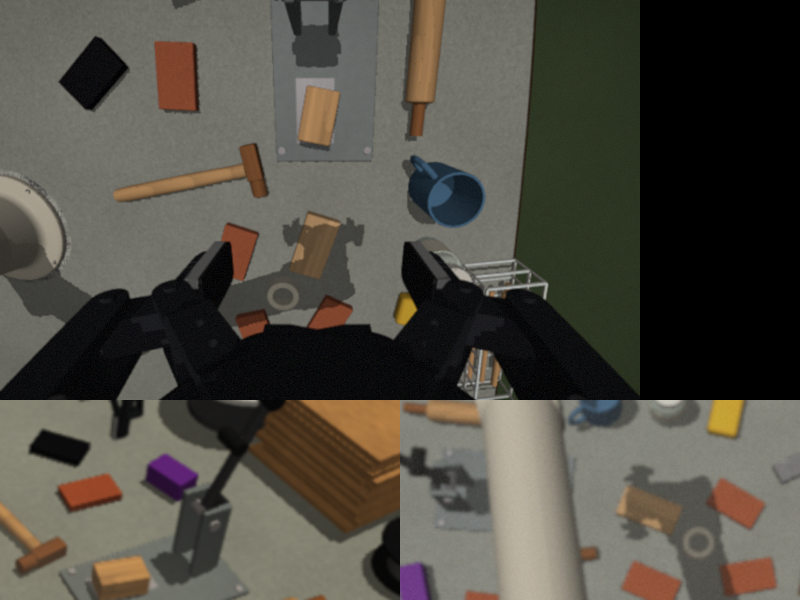

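The lever now lies back past upright. The block stands free at (319,115), with the bed behind it. I measure the block and tray now.

```bash
python3 -c "
from m import *
w,wc=load('w2');s,sc=load('s2')
def wood(im,box):
  hsv=cv2.cvtColor(im,cv2.COLOR_RGB2HSV);H,S,V=[hsv[...,i].astype(int) for i in range(3)]
  m=(H>8)&(H<22)&(S>70)&(V>60);k=np.zeros_like(m);u0,v0,u1,v1=box;k[v0:v1,u0:u1]=m[v0:v1,u0:u1];return k,V
k,V=wood(w,(290,70,350,160));print('V med',np.median(V[k]))
print('all',rect(k,wc,.048))
r=cv2.minAreaRect(np.argwhere(k)[:,::-1].astype(np.float32));pw=cv2.boxPoints(r);print('px box w',pw.round(1))
for th in (130,150,165): print(th,rect(cv2.morphologyEx((k&(V>th)).astype(np.uint8),cv2.MORPH_OPEN,np.ones((3,3))),wc,.048))
k2,V2=wood(s,(375,195,440,240));print('scene V',np.percentile(V2[k2],[10,30,50,70,90]))
kk=cv2.findContours(k2.astype(np.uint8),0,1)[0];kk=max(kk,key=cv2.contourArea);print('scene hull',cv2.approxPolyDP(kk,2,True).reshape(-1,2).tolist())
im,c=load('t0');P=onz([[418.6,193.2],[466.2,200.7],[459.9,253.6],[410,246.1]],c,.05);print('tray',P.round(3),P.mean(0))
c2=load('s0')[1];print('tray rim in scene if z=.05',proj(P,c2).round(1))
"

```

```text
V med 161.0
all ((602.2003784179688, 143.2783966064453), (79.83895111083984, 49.407867431640625), 73.4723129272461)
px box w [[296.4 140.1]
 [306.7  85. ]
 [340.1  91.3]
 [329.7 146.4]]
130 ((601.8578491210938, 144.25799560546875), (77.85919189453125, 47.67414855957031), 73.83065032958984)
150 ((602.3921508789062, 144.40017700195312), (77.23936462402344, 44.32453155517578), 73.7054672241211)
165 ((591.5701293945312, 147.3524169921875), (74.40837860107422, 10.018335342407227), 74.3095474243164)
scene V [ 89.  97. 157. 181. 188.]
scene hull [[413, 203], [386, 208], [385, 218], [390, 230], [418, 224], [419, 213]]
tray [[ 0.566 -0.392  0.05 ]
 [ 0.539 -0.54   0.05 ]
 [ 0.373 -0.508  0.05 ]
 [ 0.399 -0.356  0.05 ]] [ 0.46946146 -0.44891447  0.05      ]
tray rim in scene if z=.05 [[199.9 280.7]
 [134.5 296.8]
 [131.3 242.5]
 [192.6 227.9]]
```

```bash
python3 -c "
from h import *
w,wc=load('w2');s,sc=load('s2')
print(tri((306.7,85),wc,(413,203),sc)); print(tri((296.4,140.1),wc,(386,208),sc))
o,c=load('s0');cc=c
print('tray rim',tri((418.6,193.2),load('t0')[1],(200,280.5),cc))
"
python3 go.py .602 .1437 .10 73.5;python3 go.py .602 .1437 .016 73.5
```

```text
(array([0.58922591, 0.18774025, 0.04585701]), np.float64(0.0017234338328641493))
(array([0.56767225, 0.11342898, 0.04487515]), np.float64(0.004501728771892122))
tray rim (array([ 0.56614201, -0.39175334,  0.0505084 ]), np.float64(0.00026856513365987913))
shift [1.212 0.07  4.794] turn [ 0.   -0.01  2.32] pos [0.5932 0.0834 0.3397] rot [ 1.80e+02 -1.00e-01  8.51e+01] t 8.1 q [-16.  17.   7.  90.  -2.  74. -14.]
shift [1.21  0.069 6.474] turn [ 0.   -0.01  2.32] pos [0.5932 0.0834 0.3397] rot [ 1.80e+02 -1.00e-01  8.51e+01] t 8.1 q [-16.  17.   7.  90.  -2.  74. -14.]
```

{"name": "move_arm", "arguments": {
  "rows": [
    [[1.21,0.07,1],[0,0,2.32],1],
    [[1.21,0.07,4.5],[0,0,2.32],1],
    [[1.21,0.07,4.5],[0,0,2.32],1],
    [[1.21,0.07,4.5],[0,0,2.32],1],
    [[1.21,0.07,5.4],[0,0,2.32],1],
    [[1.21,0.07,6.45],[0,0,2.32],1],
    [[1.21,0.07,6.45],[0,0,2.32],1],
    [[1.21,0.07,6.45],[0,0,2.32],1]
  ]
}}

```text
time: 9.1
position: [0.6029, 0.1435, 0.0182]
ee_rot: [179.9, -0.1, 73.5]
force: [-0.4, -0.0, 1.6]
grip_width: 0.0851
gripper_force: 0.0
```

{"name": "move_arm", "arguments": {
  "rows": [
    [[0,0,0],[0,0,0],0.3],
    [[0,0,0],[0,0,0],0.3],
    [[0,0,0],[0,0,0],0.3],
    [[0,0,0],[0,0,0],0.3],
    [[0,0,0],[0,0,0],0.3],
    [[0,0,0],[0,0,0],0.3],
    [[0,0,-0.5],[0,0,0],0.3],
    [[0,0,-1],[0,0,0],0.3],
    [[0,0,-2],[0,0,0],0.3],
    [[0,0,-3.5],[0,0,0],0.3],
    [[0,0,-3.5],[0,0,0],0.3],
    [[0,0,-3.5],[0,0,0],0.3]
  ],
  "newtons": 50
}}

```text
time: 10.6
position: [0.6023, 0.142, 0.1933]
ee_rot: [179.9, -0.1, 73.4]
force: [0.2, 0.6, -0.9]
grip_width: 0.0487
gripper_force: 58.5
```

```bash
python3 go.py .4695 -.449 .19 79;python3 go.py .4695 -.449 .018 79
```

```text
shift [-12.087   0.828   0.048] turn [ 0.03 -0.02 -1.12] pos [0.6023 0.142  0.1933] rot [ 1.799e+02 -1.000e-01  7.340e+01] t 10.6 q [-21.  26.   6.  97.  -3.  58. -30.]
shift [-12.093   0.82    3.488] turn [ 0.03 -0.02 -1.12] pos [0.6023 0.142  0.1933] rot [ 1.799e+02 -1.000e-01  7.340e+01] t 10.6 q [-21.  26.   6.  97.  -3.  58. -30.]
```

{"name": "move_arm", "arguments": {
  "rows": [
    [[-12.1,0.82,0],[0,0,-1.12],0.3],
    [[-12.1,0.82,0],[0,0,-1.12],0.3],
    [[-12.1,0.82,0],[0,0,-1.12],0.3],
    [[-12.1,0.82,0],[0,0,-1.12],0.3],
    [[-12.1,0.82,0],[0,0,-1.12],0.3],
    [[-12.1,0.82,0],[0,0,-1.12],0.3],
    [[-12.1,0.82,0],[0,0,-1.12],0.3],
    [[-12.1,0.82,0],[0,0,-1.12],0.3],
    [[-12.1,0.82,0],[0,0,-1.12],0.3],
    [[-12.1,0.82,0],[0,0,-1.12],0.3],
    [[-12.1,0.82,0],[0,0,-1.12],0.3],
    [[-12.1,0.82,0],[0,0,-1.12],0.3]
  ]
}}

```text
time: 12.1
position: [0.4677, -0.448, 0.1894]
ee_rot: [-179.8, -0.2, 79.0]
force: [-0.3, -0.5, -1.0]
grip_width: 0.0492
gripper_force: 58.5
```

```bash
python3 go.py .4695 -.449 .018 79
```

```text
shift [-0.022  0.05   3.428] turn [-0.04 -0.03  0.  ] pos [ 0.4677 -0.448   0.1894] rot [-179.8   -0.2   79. ] t 12.1 q [30. 30. 16. 92. -9. 60. 38.]
```

{"name": "move_arm", "arguments": {
  "rows": [
    [[0,0,1],[0,0,0],0.3],
    [[0,0,2],[0,0,0],0.3],
    [[0,0,3],[0,0,0],0.3],
    [[0,0,3.44],[0,0,0],0.3],
    [[0,0,3.44],[0,0,0],0.3],
    [[0,0,3.44],[0,0,0],0.9],
    [[0,0,3.44],[0,0,0],0.9],
    [[0,0,3.44],[0,0,0],0.9],
    [[0,0,3.44],[0,0,0],0.9],
    [[0,0,2.4],[0,0,0],0.9],
    [[0,0,0],[0,0,0],1],
    [[0,0,-2],[0,0,0],1]
  ]
}}

```text
time: 13.6
position: [0.4681, -0.4495, 0.1985]
ee_rot: [-180.0, -0.0, 79.0]
force: [1.0, -0.6, -0.3]
grip_width: 0.0856
gripper_force: 0.0
```

```bash
python3 go.py .36 -.19 .34 85
```

```text
shift [ 4.682 -3.113 -2.828] turn [-0.  -0.  -1.2] pos [ 0.4681 -0.4495  0.1985] rot [-180.   -0.   79.] t 13.6 q [30. 29. 16. 92. -9. 60. 38.]
```

{"name": "move_arm", "arguments": {
  "rows": [
    [[4,0,-3],[0,0,-1.2],1],
    [[4,0,-3],[0,0,-1.2],1],
    [[4,0,-3],[0,0,-1.2],1],
    [[4,0,-3],[0,0,-1.2],1],
    [[4,0,-3],[0,0,-1.2],1],
    [[4,0,-3],[0,0,-1.2],1],
    [[4,0,-3],[0,0,-1.2],1]
  ]
}}

```text
time: 14.48
position: [0.5052, -0.2548, 0.3455]
ee_rot: [-179.9, 0.0, 84.9]
force: [-0.5, 0.4, 0.6]
grip_width: 0.0853
gripper_force: 0.0
```

```bash
python3 -c "
from m import *
im,c=snap('wrist','w3.png');t,tc=snap('top','t3.png')
I=im.astype(int)
for k,z in(('tile',.016),('wood',.02)):
  for b in blobs(im,c,z,k,300): print(k,*b)
x=np.zeros((560,800,3),np.uint8);x[:400,:640]=im;x[400:,:400]=cv2.resize(t[180:260,300:500],(400,160))
cv2.imwrite('pics/v3.png',x[...,::-1])
"
```

```text
wood [351.9  38.6] 3161 [573. -80.] [115.  59.] 67.0
wood [569.9 163.7] 869 [ 936. -309.] [233.  12.] 89.9
```

View pics/v3.png

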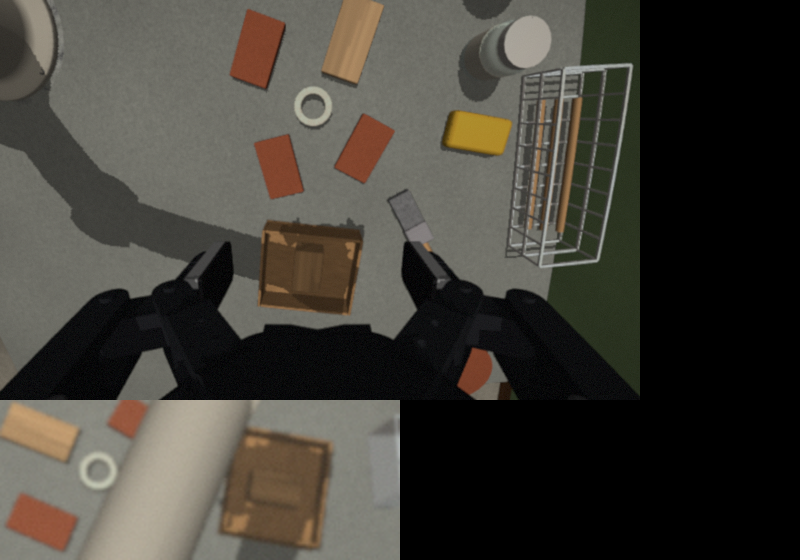

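The block lies in the tray at (309,268). The tiles are at (258,49), (279,166) and (365,148), and the cover is at (352,38). My tile mask needs a looser colour threshold.

```bash
sed -i "s/m=((H<9)|(H>174))&(S>125)&(V>50)/m=((H<9)|(H>172))\&(S>100)\&(V>40)/; s/H>9)&(H<19)&(S>90)/H>9)\&(H<22)\&(S>70)/" m.py; cat >> m.py <<'E'
def show(f,box=(0,0,640,230)):
    im,c=load(f)
    for k,z in(('tile',.016),('wood',.02)):
        for b in blobs(im,c,z,k,300):
            if box[0]<b[0][0]<box[2] and box[1]<b[0][1]<box[3]: print(f,k,*b)
E
python3 -c "
from m import *
im,c=load('w3');print(cv2.cvtColor(im,cv2.COLOR_RGB2HSV)[[49,166,148],[258,279,365]])
show('w3');show('t0',(150,150,400,270));show('w2');show('s0',(200,150,410,300))
"; python3 go.py .50 .07 .345 85
```

```text
[[  8 167 124]
 [  8 167 128]
 [  9 167 131]]
w3 wood [351.9  38.5] 3231 [573. -80.] [116.  60.] 66.5
w3 wood [570.  163.4] 887 [ 936. -308.] [234.  12.] 89.9
t0 wood [319.2 195.7] 675 [572. -79.] [116.  61.] 66.6
t0 wood [275.8 253.8] 801 [370.  70.] [ 86. 257.] 88.8
w2 wood [426.   50.2] 2791 [771. 222.] [143.  42.] 82.9
w2 wood [318.3 115.4] 1865 [602. 143.] [85. 53.] 73.5
w2 wood [198.3 178.7] 2531 [370.  74.] [ 87. 260.] 86.3
s0 tile [382.6 165.3] 427 [396. 222.] [101.  67.] 82.1
s0 wood [336.7 182.8] 724 [370.  61.] [264.  86.] 4.5
s0 wood [403.6 216. ] 311 [596. 159.] [77. 52.] 56.9
s0 wood [321.2 244.5] 1058 [580. -82.] [118.  76.] 66.8
shift [ 6.457 -0.689  0.014] turn [-0.03 -0.   -0.03] pos [ 0.5054 -0.2546  0.3456] rot [-179.9   -0.    84.9] t 14.57 q [13. 13. 13. 94. -3. 73. 22.]
```

```bash
sed -i "s/((H<9)|/((H<11)|/; s/(H>9)&(H<22)/(H>10)\&(H<22)/" m.py
python3 -c "
from m import *
show('w3');show('t0',(150,150,400,270));show('w2');show('s0',(200,150,410,300))
"
```

```text
w3 tile [257.   48.5] 2800 [429. -81.] [100.  61.] 65.2
w3 tile [363.8 148.1] 2203 [ 583. -246.] [99. 60.] 57.5
w3 tile [278.8 166.2] 2092 [ 441. -264.] [ 60. 100.] 8.6
w3 wood [351.9  38.5] 3231 [573. -80.] [116.  60.] 66.5
w3 wood [570.  163.4] 887 [ 936. -308.] [234.  12.] 89.9
t0 tile [371.  191.8] 538 [ 582. -246.] [98. 59.] 56.9
t0 tile [378.4 235.5] 566 [ 439. -264.] [58. 98.] 9.1
t0 tile [320.5 240.7] 568 [427. -80.] [98. 58.] 65.1
t0 tile [223.9 255.3] 579 [386. 224.] [99. 58.] 81.4
t0 wood [319.2 195.7] 675 [572. -79.] [116.  61.] 66.6
t0 wood [275.8 253.8] 800 [370.  70.] [ 86. 257.] 88.8
w2 tile [175.9  75.4] 2661 [390. 225.] [99. 63.] 81.4
w2 wood [426.   50.2] 2791 [771. 222.] [143.  42.] 82.9
w2 wood [318.3 115.4] 1865 [602. 143.] [85. 53.] 73.5
w2 wood [198.3 178.7] 2531 [370.  74.] [ 87. 260.] 86.3
s0 tile [383.3 165. ] 560 [395. 222.] [105.  72.] 82.1
s0 tile [296.1 209.4] 696 [435. -83.] [98. 71.] 65.3
s0 tile [234.4 236.1] 748 [ 446. -264.] [ 69. 101.] 7.8
s0 tile [262.6 273.2] 906 [ 589. -248.] [100.  67.] 57.3
s0 wood [336.7 182.8] 724 [370.  61.] [264.  86.] 4.5
s0 wood [403.6 216. ] 311 [596. 159.] [77. 52.] 56.9
s0 wood [321.2 244.5] 1058 [580. -82.] [118.  76.] 66.8
```

{"name": "move_arm", "arguments": {
  "rows": [
    [[6.4,-0.7,0],[0,0,0],1],
    [[6.4,-0.7,0],[0,0,0],1],
    [[6.4,-0.7,0],[0,0,0],1],
    [[6.4,-0.7,0],[0,0,0],1],
    [[6.4,-0.7,0],[0,0,0],1],
    [[6.4,-0.7,0],[0,0,0],1],
    [[6.4,-0.7,0],[0,0,0],1],
    [[6.4,-0.7,0],[0,0,0],1]
  ]
}}

```text
time: 15.58
position: [0.4997, 0.0661, 0.3464]
ee_rot: [-180.0, 0.1, 84.8]
force: [0.3, -0.5, 1.0]
grip_width: 0.0855
gripper_force: 0.0
```

```bash
python3 -c "
from m import *
snap('wrist','w4.png');snap('top','t4.png');show('w4');
im,c=load('w4');w3=load('w3')[1]
# bed: bright
I=cv2.GaussianBlur(im,(3,3),0).astype(int);O=np.array([.5976,.1518,.008]);u=proj(O,c)[0];print('origin px',u)
r=im[int(u[1])-25:int(u[1])+25:8,int(u[0])-30:int(u[0])+31:6].sum(2);print(r)
"; python3 go.py .50 .07 .345 85
```

```text
w4 tile [235.3  61.3] 2692 [389. 225.] [100.  60.] 80.4
w4 wood [486.   44.7] 2381 [773. 216.] [129.  43.] 83.0
w4 wood [253.2 166.1] 2592 [372.  74.] [ 86. 261.] 86.4
origin px [372.26559156  98.89858469]
[[320 315 358 433 430 427 414 415 403 314 308]
 [314 317 364 433 425 421 413 406 401 310 306]
 [316 310 373 421 418 412 408 405 405 310 313]
 [310 312 384 418 417 407 404 396 391 305 309]
 [304 306 386 406 408 401 394 403 384 310 310]
 [312 309 383 400 402 393 400 405 363 307 301]
 [306 301 386 399 403 397 397 397 336 305 303]]
shift [0.074 0.    0.033] turn [-0.    0.01 -0.04] pos [0.4996 0.0663 0.3466] rot [-180.     0.    84.8] t 15.68 q [ -9.   6.  -1. 101.   0.  72. -16.]
```

```bash
python3 -c "
from m import *
im,c=load('w4');S=cv2.GaussianBlur(im,(3,3),0).astype(int).sum(2)
for th in(340,355,370):
  k=np.zeros(S.shape,np.uint8);k[60:145,335:405]=S[60:145,335:405]>th
  k=cv2.morphologyEx(k,cv2.MORPH_OPEN,np.ones((7,7)));print(th,rect(k,c,.008))
t3=load('w3');t4=load('t0')
for a,b in(((257,48.5),(320.5,240.7)),((363.8,148.1),(371,191.8)),((278.8,166.2),(378.4,235.5)),((351.9,38.5),(319.2,195.7))):
  print(tri(a,t3[1],b,t4[1]),'s',)
s=load('s0')[1]
print(tri((235.3,61.3),c,(223.9,255.3),t4[1]))
"; python3 go.py .3905 .225 .12 80.8;python3 go.py .3905 .225 .004 80.8
```

```text
340 ((598.0222778320312, 151.9032440185547), (101.5975341796875, 61.93788146972656), 85.17193603515625)
355 ((597.7051391601562, 152.71035766601562), (99.9278564453125, 61.04743957519531), 85.02427673339844)
370 ((597.5343017578125, 152.08050537109375), (98.6323471069336, 59.689884185791016), 84.98297882080078)
(array([ 0.42813304, -0.07937854,  0.01040726]), np.float64(0.002622268997054244)) s
(array([ 0.58720902, -0.24847664, -0.00754911]), np.float64(0.00104621611026803)) s
(array([ 0.44003673, -0.26376793,  0.01114987]), np.float64(0.0012950121261230587)) s
(array([ 0.57350513, -0.07906256,  0.01452377]), np.float64(0.00195584246407655)) s
(array([0.38731859, 0.22655562, 0.0088964 ]), np.float64(0.0025946616533290964))
shift [ 2.965 -2.46   4.532] turn [-0.    0.01  0.8 ] pos [0.4996 0.0663 0.3466] rot [-180.     0.    84.8] t 15.68 q [ -9.   6.  -1. 101.   0.  72. -16.]
shift [ 2.966 -2.459  6.852] turn [-0.    0.01  0.8 ] pos [0.4996 0.0663 0.3466] rot [-180.     0.    84.8] t 15.68 q [ -9.   6.  -1. 101.   0.  72. -16.]
```

{"name": "move_arm", "arguments": {
  "rows": [
    [[2.97,-2.48,0.5],[0,0,0.8],1],
    [[2.97,-2.48,1],[0,0,0.8],1],
    [[2.97,-2.48,3],[0,0,0.8],1],
    [[2.97,-2.48,4.5],[0,0,0.8],1],
    [[2.97,-2.48,5.5],[0,0,0.8],1],
    [[2.97,-2.48,6.4],[0,0,0.8],1],
    [[2.97,-2.48,6.84],[0,0,0.8],1],
    [[2.97,-2.48,6.84],[0,0,0.8],1],
    [[2.97,-2.48,6.84],[0,0,0.8],1]
  ]
}}

```text
time: 16.8
position: [0.3891, 0.2266, 0.0049]
ee_rot: [-180.0, 0.1, 81.0]
force: [0.5, 0.7, 0.4]
grip_width: 0.0855
gripper_force: 0.0
```

{"name": "move_arm", "arguments": {
  "rows": [
    [[0,0,0],[0,0,0],0.4],
    [[0,0,0],[0,0,0],0.4],
    [[0,0,0],[0,0,0],0.4],
    [[0,0,0],[0,0,0],0.4],
    [[0,0,0],[0,0,0],0.4],
    [[0,0,0],[0,0,0],0.4]
  ],
  "newtons": 50
}}

```text
time: 17.55
position: [0.3904, 0.2281, 0.0076]
ee_rot: [179.8, -0.1, 81.0]
force: [-2.5, -1.6, 11.0]
grip_width: 0.0579
gripper_force: 50.8
```

```bash
python3 go.py .3885 .2245 .004 80.8;python3 -c "
from h import *
print(arm.get_obs()['force'])"
```

```text
shift [-0.077 -0.027  0.071] turn [ 0.04 -0.03  0.04] pos [0.3904 0.2281 0.0076] rot [ 1.798e+02 -1.000e-01  8.100e+01] t 17.55 q [-27.  29.  -8. 125.   9.  26. -51.]
[-2.51089948 -1.64398283 10.98671883]
```

{"name": "move_arm", "arguments": {
  "rows": [
    [[0,0,-0.5],[0,0,0],0.4],
    [[0,0,-1.5],[0,0,0],0.4],
    [[0,0,-2.5],[0,0,0],0.4],
    [[0,0,-2.5],[0,0,0],0.4],
    [[0,0,-2.5],[0,0,0],0.4]
  ]
}}

```text
time: 18.18
position: [0.3889, 0.2269, 0.1305]
ee_rot: [179.9, -0.0, 81.0]
force: [-0.6, -0.7, -2.3]
grip_width: 0.0575
gripper_force: 55.0
```

```bash
python3 go.py .598 .1553 .05 85
```

```text
shift [-0.762  4.352  1.616] turn [ 0.02 -0.01 -0.8 ] pos [0.3889 0.2269 0.1305] rot [179.9  -0.   81. ] t 18.18 q [-24.  15. -12. 122.   4.  43. -47.]
```

{"name": "move_arm", "arguments": {
  "rows": [
    [[-1.2,1.2,0],[0,0,-0.8],0.4],
    [[-1.2,2.4,0],[0,0,-0.8],0.4],
    [[-0.76,4.35,0],[0,0,-0.8],0.4],
    [[-0.76,4.35,0],[0,0,-0.8],0.4],
    [[-0.76,4.35,0.6],[0,0,-0.8],0.4],
    [[-0.76,4.35,1.6],[0,0,-0.8],0.4],
    [[-0.76,4.35,1.6],[0,0,-0.8],0.4],
    [[-0.76,4.35,1.6],[0,0,-0.8],0.4]
  ]
}}

```text
time: 19.18
position: [0.5975, 0.1559, 0.0499]
ee_rot: [-180.0, 0.0, 85.0]
force: [0.4, -0.5, -0.9]
grip_width: 0.0575
gripper_force: 55.4
```

```bash
python3 go.py .598 .1553 .0165 85
```

```text
shift [-0.01   0.012  0.668] turn [-0.01  0.    0.01] pos [0.5975 0.1559 0.0499] rot [-180.    0.   85.] t 19.18 q [-12.  36.  -7. 101.   6.  43. -27.]
```

{"name": "move_arm", "arguments": {
  "rows": [
    [[0,0,0.4],[0,0,0],0.4],
    [[0,0,0.67],[0,0,0],0.4],
    [[0,0,0.67],[0,0,0],0.4],
    [[0,0,0.67],[0,0,0],0.95],
    [[0,0,0.67],[0,0,0],0.95],
    [[0,0,0.67],[0,0,0],0.95],
    [[0,0,0.2],[0,0,0],0.95],
    [[0,0,-1],[0,0,0],1],
    [[-1,0,-3],[0,0,0],1],
    [[-2,0,-5],[0,0,0],1],
    [[-2,0,-5.9],[0,0,0],1],
    [[-2,0,-5.9],[0,0,0],1]
  ]
}}

```text
time: 20.68
position: [0.589, 0.06, 0.3327]
ee_rot: [179.9, -0.0, 85.0]
force: [0.6, -0.1, -0.3]
grip_width: 0.085
gripper_force: 0.0
```

```bash
cat > stack.py <<'E'
from m import *
import sys
def corners(f,c,kind):
    pass
f,h=sys.argv[1],float(sys.argv[2])
im,c=snap('wrist',f+'.png')
for k in('tile','wood'):
    for z in(h,):
        for b in blobs(im,c,z,k,300):
            if abs(b[2][0]-598)<40 and abs(b[2][1]-152)<40: 
                print(k,b)
# press-frame error
E
python3 stack.py w5 .024
python3 -c "
from m import *
im,c=load('w5');hsv=cv2.cvtColor(im,cv2.COLOR_RGB2HSV)
m=((hsv[...,0]<11)|(hsv[...,0]>172))&(hsv[...,1]>100)&(hsv[...,2]>40)
u=proj([.598,.152,.024],c)[0].astype(int);k=np.zeros_like(m);k[u[1]-60:u[1]+60,u[0]-50:u[0]+50]=m[u[1]-60:u[1]+60,u[0]-50:u[0]+50]
print(u,rect(k,c,.024)); show('w5')"
python3 go.py .43 -.08 .2 65
```

```text
tile (array([316.6,  97.6]), np.int32(2693), array([598., 153.]), array([98., 59.]), 85.0)
[316  99] ((597.9375610351562, 152.50416564941406), (98.105224609375, 58.88167190551758), 84.96331024169922)
w5 tile [316.6  97.6] 2693 [598. 153.] [100.  60.] 85.0
w5 wood [430.   44.6] 2518 [770. 214.] [124.  42.] 82.9
w5 wood [422.7 109.3] 304 [760. 124.] [48. 15.] 82.9
w5 wood [196.9 168.6] 2650 [370.  75.] [ 87. 260.] 86.5
shift [-3.025 -3.035  2.798] turn [ 0.16 -0.04  3.96] pos [0.5929 0.0569 0.3421] rot [179.2  -0.   84.8] t 20.73 q [ -3.  16.  -7.  90.   2.  73. -15.]
```

```bash
python3 go.py .429 -.081 .12 65.2
```

```text
shift [-3.048 -3.076  4.398] turn [ 0.16 -0.04  3.92] pos [0.5929 0.0569 0.3421] rot [179.2  -0.   84.8] t 20.73 q [ -3.  16.  -7.  90.   2.  73. -15.]
```

{"name": "move_arm", "arguments": {
  "rows": [
    [[-3.05,-3.0,2],[0,0,3.92],1],
    [[-3.05,-3.0,2],[0,0,3.92],1],
    [[-3.05,-3.0,4.4],[0,0,3.92],1],
    [[-3.05,-3.0,4.4],[0,0,3.92],1],
    [[-3.05,-3.0,4.4],[0,0,3.92],1],
    [[-3.05,-3.0,4.4],[0,0,3.92],1],
    [[-3.05,-3.0,4.4],[0,0,3.92],1],
    [[-3.05,-3.0,4.4],[0,0,3.92],1],
    [[-3.05,-3.0,4.4],[0,0,3.92],1]
  ]
}}

```text
time: 21.85
position: [0.4287, -0.0775, 0.1116]
ee_rot: [179.8, -0.1, 65.5]
force: [0.2, 0.1, 0.3]
grip_width: 0.0851
gripper_force: 0.0
```

```bash
python3 go.py .429 -.081 .007 65.2
```

```text
shift [-0.064  0.028  2.092] turn [ 0.04 -0.01  0.06] pos [ 0.4287 -0.0775  0.1116] rot [ 1.798e+02 -1.000e-01  6.550e+01] t 21.85 q [  7.  15.   0. 125.  -0.  39. -18.]
```

{"name": "move_arm", "arguments": {
  "rows": [
    [[-0.06,0.03,1],[0,0,0.06],1],
    [[-0.06,0.03,1.7],[0,0,0.06],1],
    [[-0.06,0.03,2.08],[0,0,0.06],1],
    [[-0.06,0.03,2.08],[0,0,0.06],1],
    [[-0.06,0.03,2.08],[0,0,0.06],0.4],
    [[-0.06,0.03,2.08],[0,0,0.06],0.4],
    [[-0.06,0.03,2.08],[0,0,0.06],0.4],
    [[-0.06,0.03,2.08],[0,0,0.06],0.4],
    [[-0.06,0.03,2.08],[0,0,0.06],0.4]
  ]
}}

```text
time: 22.98
position: [0.4278, -0.0813, 0.008]
ee_rot: [179.9, -0.0, 65.1]
force: [-2.5, 0.9, 8.6]
grip_width: 0.058
gripper_force: 51.4
```

{"name": "move_arm", "arguments": {
  "rows": [
    [[0,0,-0.2],[0,0,0],0.4],
    [[0,0,-1],[0,0,0],0.4],
    [[0,0,-2],[0,0,0],0.4],
    [[0,0,-2.5],[0,0,0],0.4],
    [[0,0,-2.5],[0,0,0],0.4]
  ]
}}

```text
time: 23.6
position: [0.4288, -0.0816, 0.1339]
ee_rot: [179.7, -0.1, 65.1]
force: [-0.2, 0.2, -3.0]
grip_width: 0.0579
gripper_force: 55.0
```

```bash
python3 go.py .598 .1515 .134 85
```

```text
shift [5.654 1.108 0.014] turn [ 0.07 -0.01 -3.98] pos [ 0.4288 -0.0816  0.1339] rot [ 1.797e+02 -1.000e-01  6.510e+01] t 23.6 q [  7.  13.   0. 124.  -0.  42. -17.]
```

{"name": "move_arm", "arguments": {
  "rows": [
    [[5.65,1.1,0],[0,0,-3.98],0.4],
    [[5.65,1.1,0],[0,0,-3.98],0.4],
    [[5.65,1.1,0],[0,0,-3.98],0.4],
    [[5.65,1.1,0],[0,0,-3.98],0.4],
    [[5.65,1.1,0],[0,0,-3.98],0.4],
    [[5.65,1.1,0],[0,0,-3.98],0.4],
    [[5.65,1.1,0.8],[0,0,-3.98],0.4],
    [[5.65,1.1,1.4],[0,0,-3.98],0.4],
    [[5.65,1.1,1.4],[0,0,-3.98],0.4],
    [[5.65,1.1,1.4],[0,0,-3.98],0.4]
  ]
}}

```text
time: 24.85
position: [0.5957, 0.1511, 0.0616]
ee_rot: [-180.0, 0.0, 85.0]
force: [0.1, 0.0, -1.3]
grip_width: 0.0575
gripper_force: 55.1
```

```bash
python3 go.py .598 .1515 .033 85
```

```text
shift [0.011 0.046 0.573] turn [-0.  0. -0.] pos [0.5957 0.1511 0.0616] rot [-180.    0.   85.] t 24.85 q [-12.  35.  -7. 101.   6.  44. -26.]
```

{"name": "move_arm", "arguments": {
  "rows": [
    [[0.01,0.03,0.3],[0,0,0],0.4],
    [[0.01,0.03,0.5],[0,0,0],0.4],
    [[0.01,0.03,0.5],[0,0,0],0.4],
    [[0.01,0.03,0.5],[0,0,0],0.4]
  ]
}}

```text
time: 25.35
position: [0.5972, 0.1523, 0.0363]
ee_rot: [-180.0, -0.0, 85.0]
force: [0.6, -0.4, -2.3]
grip_width: 0.0571
gripper_force: 55.1
```

```bash
python3 go.py .598 .1515 .033 85
```

```text
shift [-0.014  0.018  0.066] turn [-0.   -0.    0.01] pos [0.5972 0.1523 0.0363] rot [-180.   -0.   85.] t 25.35 q [-12.  37.  -6. 101.   6.  42. -26.]
```

{"name": "move_arm", "arguments": {
  "rows": [
    [[-0.01,0.01,0.07],[0,0,0],0.4],
    [[-0.01,0.01,0.07],[0,0,0],0.4],
    [[-0.01,0.01,0.07],[0,0,0],0.95],
    [[-0.01,0.01,0.07],[0,0,0],0.95],
    [[-0.01,0.01,0.07],[0,0,0],0.95],
    [[0,0,-0.4],[0,0,0],0.95],
    [[0,0,-1.5],[0,0,0],1],
    [[-1,0,-3],[0,0,0],1],
    [[-2,0,-5],[0,0,0],1],
    [[-2,0,-5.9],[0,0,0],1],
    [[-2,0,-5.9],[0,0,0],1],
    [[-2,0,-5.9],[0,0,0],1]
  ]
}}

```text
time: 26.85
position: [0.5913, 0.0507, 0.3374]
ee_rot: [179.4, -0.1, 84.8]
force: [0.6, 0.4, -0.7]
grip_width: 0.0854
gripper_force: 0.0
```

```bash
python3 stack.py w6 .040; python3 -c "
from m import *
show('w6')"
python3 go.py .583 -.246 .13 57.5
```

```text
tile (array([312.5,  91.3]), np.int32(2873), array([598., 152.]), array([99., 58.]), 84.9)
w6 tile [312.5  91.3] 2873 [598. 154.] [104.  61.] 84.9
w6 wood [424.   41.4] 2323 [770. 210.] [117.  42.] 82.7
w6 wood [417.5 103.4] 307 [760. 124.] [48. 15.] 82.8
w6 wood [193.4 163.4] 2649 [371.  75.] [ 86. 261.] 86.6
shift [-5.949  0.369  4.081] turn [ 0.06 -0.03  5.48] pos [0.5898 0.0518 0.3342] rot [ 1.797e+02 -1.000e-01  8.490e+01] t 26.9 q [ -2.  16.  -6.  91.   2.  73. -14.]
```

{"name": "move_arm", "arguments": {
  "rows": [
    [[-5.95,0.37,2],[0,0,5.48],1],
    [[-5.95,0.37,2],[0,0,5.48],1],
    [[-5.95,0.37,2],[0,0,5.48],1],
    [[-5.95,0.37,2],[0,0,5.48],1],
    [[-5.95,0.37,2],[0,0,5.48],1],
    [[-5.95,0.37,2],[0,0,5.48],1],
    [[-5.95,0.37,3.5],[0,0,5.48],1],
    [[-5.95,0.37,4],[0,0,5.48],1],
    [[-5.95,0.37,4],[0,0,5.48],1],
    [[-5.95,0.37,4],[0,0,5.48],1]
  ]
}}

```text
time: 28.15
position: [0.582, -0.2448, 0.1322]
ee_rot: [179.9, -0.0, 57.7]
force: [0.9, -0.1, 0.3]
grip_width: 0.0853
gripper_force: 0.0
```

```bash
python3 go.py .583 -.246 .007 57.5
```

```text
shift [-0.011  0.027  2.504] turn [ 0.01 -0.01  0.04] pos [ 0.582  -0.2448  0.1322] rot [179.9  -0.   57.7] t 28.15 q [ 17.  31.   5.  97.  -3.  52. -10.]
```

```bash
python3 -c "
from m import *
im,c=load('w3');P=onz([[313,106],[390,195],[410,190]],c,.02);print(P.round(3))
C=np.array([.583,-.246]);a=np.radians(57.5);X=np.array([np.cos(a),np.sin(a)]);Y=np.array([np.sin(a),-np.cos(a)])
for p in P: d=p[:2]-C;print('along',d@X,'close',d@Y)
"
```

```text
[[ 0.507 -0.172  0.02 ]
 [ 0.624 -0.328  0.02 ]
 [ 0.658 -0.322  0.02 ]]
along 0.021742725380311696 close -0.10425547198247437
along -0.04710859009828113 close 0.07849082170746591
along -0.023834928604560407 close 0.10428398888689157
```

{"name": "move_arm", "arguments": {
  "rows": [
    [[-0.01,0.03,1],[0,0,0.04],1],
    [[-0.01,0.03,2],[0,0,0.04],1],
    [[-0.01,0.03,2.49],[0,0,0.04],1],
    [[-0.01,0.03,2.49],[0,0,0.04],1],
    [[-0.01,0.03,2.49],[0,0,0.04],0.4],
    [[-0.01,0.03,2.49],[0,0,0.04],0.4],
    [[-0.01,0.03,2.49],[0,0,0.04],0.4],
    [[-0.01,0.03,2.49],[0,0,0.04],0.4],
    [[-0.01,0.03,2.49],[0,0,0.04],0.4]
  ]
}}

```text
time: 29.28
position: [0.5841, -0.2473, 0.0102]
ee_rot: [179.8, -0.1, 57.4]
force: [-1.7, 0.6, 7.8]
grip_width: 0.0567
gripper_force: 51.2
```

{"name": "move_arm", "arguments": {
  "rows": [
    [[0,0,-0.2],[0,0,0],0.4],
    [[0,0,-1],[0,0,0],0.4],
    [[0,0,-2],[0,0,0],0.4],
    [[0,0,-3],[0,0,0],0.4],
    [[0,0,-3],[0,0,0],0.4]
  ]
}}

```text
time: 29.9
position: [0.5859, -0.2483, 0.1634]
ee_rot: [179.4, -0.1, 57.4]
force: [0.3, -0.6, -2.4]
grip_width: 0.056
gripper_force: 53.6
```

```bash
python3 go.py .598 .1515 .16 85
```

```text
shift [ 6.868 -4.104  0.038] turn [ 0.13  0.   -5.52] pos [ 0.5859 -0.2483  0.1634] rot [ 1.794e+02 -1.000e-01  5.740e+01] t 29.9 q [ 17.  29.   5.  96.  -3.  55. -10.]
```

{"name": "move_arm", "arguments": {
  "rows": [
    [[6.87,-4.05,0],[0,0,-5.52],0.4],
    [[6.87,-4.05,0],[0,0,-5.52],0.4],
    [[6.87,-4.05,0],[0,0,-5.52],0.4],
    [[6.87,-4.05,0],[0,0,-5.52],0.4],
    [[6.87,-4.05,0],[0,0,-5.52],0.4],
    [[6.87,-4.05,0],[0,0,-5.52],0.4],
    [[6.87,-4.05,0],[0,0,-5.52],0.4],
    [[6.87,-4.05,0],[0,0,-5.52],0.4],
    [[6.87,-4.05,0.5],[0,0,-5.52],0.4],
    [[6.87,-4.05,1.5],[0,0,-5.52],0.4],
    [[6.87,-4.05,1.5],[0,0,-5.52],0.4],
    [[6.87,-4.05,1.5],[0,0,-5.52],0.4]
  ]
}}

```text
time: 31.4
position: [0.5971, 0.1507, 0.0827]
ee_rot: [180.0, 0.0, 84.9]
force: [0.5, 0.3, -1.2]
grip_width: 0.0561
gripper_force: 54.1
```

```bash
python3 go.py .598 .1515 .05 85
```

```text
shift [0.019 0.017 0.655] turn [ 0.01  0.   -0.01] pos [0.5971 0.1507 0.0827] rot [180.    0.   84.9] t 31.4 q [-12.  33.  -6. 101.   5.  46. -25.]
```

{"name": "move_arm", "arguments": {
  "rows": [
    [[0.02,0.02,0.3],[0,0,0],0.4],
    [[0.02,0.02,0.55],[0,0,0],0.4],
    [[0.02,0.02,0.62],[0,0,0],0.4],
    [[0.02,0.02,0.62],[0,0,0],0.4]
  ]
}}

```text
time: 31.9
position: [0.5973, 0.1528, 0.0507]
ee_rot: [-180.0, 0.0, 85.0]
force: [-0.1, 1.1, -1.6]
grip_width: 0.0561
gripper_force: 54.4
```

```bash
python3 go.py .598 .1515 .0495 85
```

```text
shift [-0.025  0.016  0.024] turn [-0.    0.    0.01] pos [0.5973 0.1528 0.0507] rot [-180.    0.   85.] t 31.9 q [-12.  36.  -6. 101.   5.  43. -26.]
```

{"name": "move_arm", "arguments": {
  "rows": [
    [[-0.02,0.01,0.03],[0,0,0],0.4],
    [[-0.02,0.01,0.03],[0,0,0],0.4],
    [[-0.02,0.01,0.03],[0,0,0],0.95],
    [[-0.02,0.01,0.03],[0,0,0],0.95],
    [[-0.02,0.01,0.03],[0,0,0],0.95],
    [[0,0,-0.4],[0,0,0],0.95],
    [[0,0,-1.5],[0,0,0],1],
    [[-1,0,-3],[0,0,0],1],
    [[-2,0,-5],[0,0,0],1],
    [[-2,0,-5.9],[0,0,0],1],
    [[-2,0,-5.9],[0,0,0],1],
    [[-2,0,-5.9],[0,0,0],1]
  ]
}}

```text
time: 33.4
position: [0.5916, 0.0511, 0.3516]
ee_rot: [179.4, -0.1, 84.8]
force: [0.2, -0.4, 0.0]
grip_width: 0.0855
gripper_force: 0.0
```

```bash
python3 stack.py w7 .056; python3 go.py .441 -.264 .13 98.6
```

```text
tile (array([312.6,  91.1]), np.int32(2895), array([599., 152.]), array([99., 59.]), 84.9)
shift [-6.567 -2.432  4.35 ] turn [ 0.06 -0.   -2.74] pos [0.5901 0.0522 0.3484] rot [179.7  -0.   84.9] t 33.45 q [ -3.  16.  -5.  90.   2.  74. -14.]
```

{"name": "move_arm", "arguments": {
  "rows": [
    [[-6.57,-2.43,2],[0,0,-2.74],1],
    [[-6.57,-2.43,2],[0,0,-2.74],1],
    [[-6.57,-2.43,2],[0,0,-2.74],1],
    [[-6.57,-2.43,2],[0,0,-2.74],1],
    [[-6.57,-2.43,2],[0,0,-2.74],1],
    [[-6.57,-2.43,2],[0,0,-2.74],1],
    [[-6.57,-2.43,3.5],[0,0,-2.74],1],
    [[-6.57,-2.43,4.3],[0,0,-2.74],1],
    [[-6.57,-2.43,4.3],[0,0,-2.74],1],
    [[-6.57,-2.43,4.3],[0,0,-2.74],1]
  ]
}}

```text
time: 34.7
position: [0.4399, -0.2635, 0.1315]
ee_rot: [180.0, 0.0, 98.8]
force: [1.1, 0.2, 1.3]
grip_width: 0.0852
gripper_force: 0.0
```

```bash
python3 go.py .441 -.264 .007 98.6
```

```text
shift [-0.014  0.02   2.49 ] turn [0.   0.   0.03] pos [ 0.4399 -0.2635  0.1315] rot [180.    0.   98.8] t 34.7 q [ 24.  20.   5. 114.  -2.  45.  39.]
```

{"name": "move_arm", "arguments": {
  "rows": [
    [[-0.01,0.02,1],[0,0,0.03],1],
    [[-0.01,0.02,2],[0,0,0.03],1],
    [[-0.01,0.02,2.49],[0,0,0.03],1],
    [[-0.01,0.02,2.49],[0,0,0.03],1],
    [[-0.01,0.02,2.49],[0,0,0.03],0.4],
    [[-0.01,0.02,2.49],[0,0,0.03],0.4],
    [[-0.01,0.02,2.49],[0,0,0.03],0.4],
    [[-0.01,0.02,2.49],[0,0,0.03],0.4],
    [[-0.01,0.02,2.49],[0,0,0.03],0.4]
  ]
}}

```text
time: 35.83
position: [0.442, -0.2649, 0.0092]
ee_rot: [179.8, 0.1, 98.6]
force: [-3.2, 1.4, 11.2]
grip_width: 0.0574
gripper_force: 50.8
```

{"name": "move_arm", "arguments": {
  "rows": [
    [[0,0,-0.2],[0,0,0],0.4],
    [[0,0,-1],[0,0,0],0.4],
    [[0,0,-2],[0,0,0],0.4],
    [[0,0,-3],[0,0,0],0.4],
    [[0,0,-3],[0,0,0],0.4]
  ]
}}

```text
time: 36.45
position: [0.4436, -0.2658, 0.1617]
ee_rot: [179.5, 0.3, 98.6]
force: [0.6, 0.2, -2.0]
grip_width: 0.0571
gripper_force: 54.1
```

```bash
python3 go.py .598 .152 .16 85
```

```text
shift [7.802 4.297 0.025] turn [0.11 0.06 2.71] pos [ 0.4436 -0.2658  0.1617] rot [179.5   0.3  98.6] t 36.45 q [ 24.  18.   5. 113.  -2.  49.  38.]
```

{"name": "move_arm", "arguments": {
  "rows": [
    [[7.8,4.3,0],[0,0,2.71],0.4],
    [[7.8,4.3,0],[0,0,2.71],0.4],
    [[7.8,4.3,0],[0,0,2.71],0.4],
    [[7.8,4.3,0],[0,0,2.71],0.4],
    [[7.8,4.3,0],[0,0,2.71],0.4],
    [[7.8,4.3,0],[0,0,2.71],0.4],
    [[7.8,4.3,0],[0,0,2.71],0.4],
    [[7.8,4.3,0],[0,0,2.71],0.4],
    [[7.8,4.3,0],[0,0,2.71],0.4],
    [[7.8,4.3,0.6],[0,0,2.71],0.4],
    [[7.8,4.3,1.3],[0,0,2.71],0.4],
    [[7.8,4.3,1.3],[0,0,2.71],0.4]
  ]
}}

```text
time: 37.95
position: [0.5916, 0.1497, 0.0883]
ee_rot: [-179.6, 0.2, 84.8]
force: [0.1, -1.0, -1.7]
grip_width: 0.0568
gripper_force: 54.3
```

```bash
python3 go.py .598 .151 .0655 85
```

```text
shift [0.039 0.129 0.455] turn [-0.08  0.05 -0.03] pos [0.5916 0.1497 0.0883] rot [-179.6    0.2   84.8] t 37.95 q [-16.  33.  -2. 101.   1.  47. -23.]
```

Not settled yet, so I wait a moment and re-read.

{"name": "move_arm", "arguments": {
  "rows": [
    [[0,0,0],[0,0,0],0.4],
    [[0,0,0],[0,0,0],0.4],
    [[0,0,0],[0,0,0],0.4]
  ]
}}

```text
time: 38.33
position: [0.5957, 0.1538, 0.0926]
ee_rot: [179.9, -0.0, 85.0]
force: [0.2, 0.2, -1.8]
grip_width: 0.0569
gripper_force: 54.3
```

```bash
python3 go.py .598 .151 .0655 85
```

```text
shift [-0.053  0.051  0.543] turn [ 0.02 -0.01  0.  ] pos [0.5957 0.1538 0.0926] rot [179.9  -0.   85. ] t 38.33 q [-16.  32.  -2. 101.   1.  47. -23.]
```

{"name": "move_arm", "arguments": {
  "rows": [
    [[-0.05,0.04,0.3],[0,0,0],0.4],
    [[-0.05,0.04,0.5],[0,0,0],0.4],
    [[-0.05,0.04,0.5],[0,0,0],0.4],
    [[-0.05,0.04,0.5],[0,0,0],0.4]
  ]
}}

```text
time: 38.83
position: [0.5961, 0.1509, 0.0654]
ee_rot: [-179.9, 0.0, 85.0]
force: [0.3, -0.2, -1.6]
grip_width: 0.0571
gripper_force: 62.9
```

```bash
python3 go.py .598 .151 .0655 85
```

```text
shift [ 0.005  0.038 -0.002] turn [-0.01  0.    0.  ] pos [0.5961 0.1509 0.0654] rot [-179.9    0.    85. ] t 38.83 q [-15.  35.  -2. 101.   1.  44. -23.]
```

{"name": "move_arm", "arguments": {
  "rows": [
    [[0,0.03,0],[0,0,0],0.4],
    [[0,0.03,0],[0,0,0],0.4],
    [[0,0.03,0],[0,0,0],0.95],
    [[0,0.03,0],[0,0,0],0.95],
    [[0,0.03,0],[0,0,0],0.95],
    [[0,0,-0.4],[0,0,0],0.95],
    [[0,0,-1.5],[0,0,0],1],
    [[-1,0,-3],[0,0,0],1],
    [[-2,0,-5],[0,0,0],1],
    [[-2,0,-5.5],[0,0,0],1],
    [[-2,0,-5.5],[0,0,0],1],
    [[-2,0,-5.5],[0,0,0],1]
  ]
}}

```text
time: 40.33
position: [0.5897, 0.0499, 0.347]
ee_rot: [179.5, -0.1, 84.9]
force: [0.7, -0.1, -0.4]
grip_width: 0.0853
gripper_force: 0.0
```

```bash
python3 stack.py w8 .072; snapt=1; python3 -c "
from m import *
im,c=snap('wrist','w9.png');show('w9')
s,_=snap('scene','s9.png');show('s9',(200,150,420,300))
t,_=snap('top','t9.png');show('t9',(150,150,420,270))
x=np.zeros((600,800,3),np.uint8);x[:400,:640]=im;x[400:,:400]=cv2.resize(s[150:280,200:460],(400,200));x[400:,400:800]=cv2.resize(t[150:270,190:430],(400,200))
cv2.imwrite('pics/v9.png',x[...,::-1])
"; python3 go.py .573 -.08 .13 66.6
```

```text
tile (array([314.7,  89.6]), np.int32(3179), array([599., 151.]), array([98., 59.]), 84.8)
w9 tile [316.6  90.1] 3238 [600. 156.] [112.  66.] 84.9
w9 wood [426.2  41.8] 2297 [770. 212.] [119.  42.] 82.7
w9 wood [198.1 162.3] 2552 [371.  74.] [ 86. 259.] 86.7
w9 wood [318.  226.7] 1538 [574. -77.] [117.  60.] 66.6
s9 tile [404.6 211.2] 1296 [579. 171.] [138. 109.] 85.6
s9 wood [336.6 183. ] 757 [373.  73.] [ 86. 267.] 88.4
s9 wood [321.9 244.8] 1023 [580. -81.] [117.  76.] 66.8
t9 wood [319.2 195.7] 662 [571. -79.] [116.  61.] 66.4
shift [-2.659 -0.042  4.205] turn [-0.02  0.    3.7 ] pos [0.5869 0.0522 0.3403] rot [-179.9   -0.    85.1] t 40.52 q [ -8.  16.   0.  91.  -0.  74. -13.]
```

View pics/v9.png

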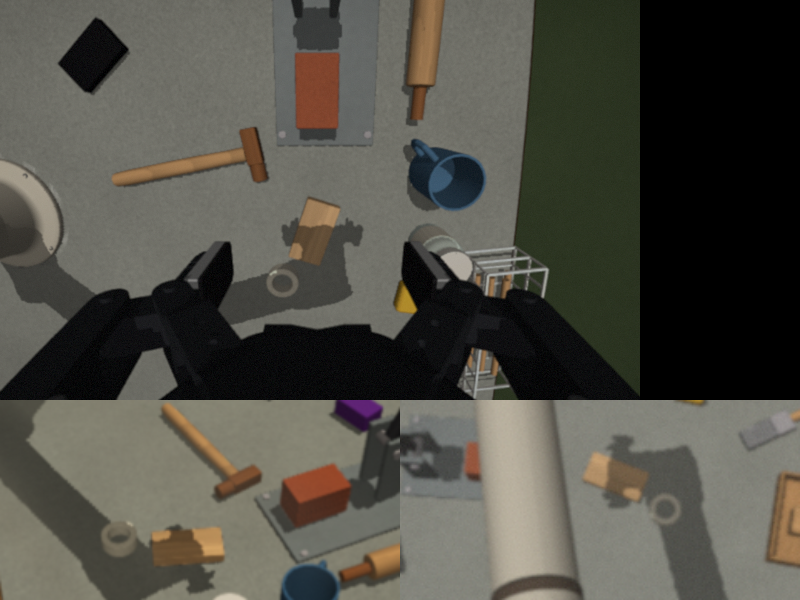

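The four tiles stand in a neat stack at (317,90), and the cover is where it was at (316,231). I go for the cover next.

{"name": "move_arm", "arguments": {
  "rows": [
    [[-2.66,-0.04,2],[0,0,3.7],1],
    [[-2.66,-0.04,2],[0,0,3.7],1],
    [[-2.66,-0.04,3.2],[0,0,3.7],1],
    [[-2.66,-0.04,4.2],[0,0,3.7],1],
    [[-2.66,-0.04,4.2],[0,0,3.7],1],
    [[-2.66,-0.04,4.2],[0,0,3.7],1],
    [[-2.66,-0.04,4.2],[0,0,3.7],1],
    [[-2.66,-0.04,4.2],[0,0,3.7],1]
  ]
}}

```text
time: 41.52
position: [0.5762, -0.0803, 0.1336]
ee_rot: [179.8, -0.1, 66.6]
force: [-0.7, 0.8, 0.6]
grip_width: 0.0859
gripper_force: 0.0
```

```bash
python3 go.py .573 -.079 .008 66.6
```

```text
shift [-0.006 -0.079  2.513] turn [ 0.04 -0.02 -0.  ] pos [ 0.5762 -0.0803  0.1336] rot [ 1.798e+02 -1.000e-01  6.660e+01] t 41.52 q [  1.  26.   6. 105.  -3.  49. -15.]
```

{"name": "move_arm", "arguments": {
  "rows": [
    [[0,-0.07,1],[0,0,0],1],
    [[0,-0.07,2],[0,0,0],1],
    [[0,-0.07,2.49],[0,0,0],1],
    [[0,-0.07,2.49],[0,0,0],1],
    [[0,-0.07,2.49],[0,0,0],0.4],
    [[0,-0.07,2.49],[0,0,0],0.4],
    [[0,-0.07,2.49],[0,0,0],0.4],
    [[0,-0.07,2.49],[0,0,0],0.4],
    [[0,-0.07,2.49],[0,0,0],0.4]
  ]
}}

```text
time: 42.65
position: [0.5731, -0.0796, 0.0093]
ee_rot: [179.8, -0.1, 66.5]
force: [-0.5, 0.1, 5.9]
grip_width: 0.0582
gripper_force: 53.4
```

{"name": "move_arm", "arguments": {
  "rows": [
    [[0,0,-0.2],[0,0,0],0.4],
    [[0,0,-1],[0,0,0],0.4],
    [[0,0,-2],[0,0,0],0.4],
    [[0,0,-3],[0,0,0],0.4],
    [[0,0,-3],[0,0,0],0.4],
    [[0,0,-3],[0,0,0],0.4]
  ]
}}

```text
time: 43.4
position: [0.5709, -0.0794, 0.1574]
ee_rot: [180.0, -0.0, 66.5]
force: [-0.3, -0.6, -1.5]
grip_width: 0.0583
gripper_force: 54.1
```

```bash
python3 go.py .598 .152 .16 85
```

```text
shift [ 4.46  -1.347 -0.051] turn [ 0.01 -0.   -3.7 ] pos [ 0.5709 -0.0794  0.1574] rot [180.   -0.   66.5] t 43.4 q [  1.  24.   6. 104.  -3.  52. -16.]
```

{"name": "move_arm", "arguments": {
  "rows": [
    [[4.46,-1.35,0],[0,0,-3.7],0.4],
    [[4.46,-1.35,0],[0,0,-3.7],0.4],
    [[4.46,-1.35,0],[0,0,-3.7],0.4],
    [[4.46,-1.35,0],[0,0,-3.7],0.4],
    [[4.46,-1.35,0],[0,0,-3.7],0.4],
    [[4.46,-1.35,0],[0,0,-3.7],0.4],
    [[4.46,-1.35,0.5],[0,0,-3.7],0.4],
    [[4.46,-1.35,0.9],[0,0,-3.7],0.4],
    [[4.46,-1.35,0.9],[0,0,-3.7],0.4],
    [[4.46,-1.35,0.9],[0,0,-3.7],0.4],
    [[4.46,-1.35,0.9],[0,0,-3.7],0.4],
    [[4.46,-1.35,0.9],[0,0,-3.7],0.4]
  ]
}}

```text
time: 44.9
position: [0.5986, 0.1521, 0.1126]
ee_rot: [179.9, -0.0, 85.0]
force: [-0.5, -0.1, -0.8]
grip_width: 0.0581
gripper_force: 54.0
```

```bash
python3 go.py .598 .1515 .082 85
```

```text
shift [-0.014 -0.012  0.612] turn [ 0.01 -0.01  0.  ] pos [0.5986 0.1521 0.1126] rot [179.9  -0.   85. ] t 44.9 q [-16.  31.  -1. 100.   1.  49. -23.]
```

{"name": "move_arm", "arguments": {
  "rows": [
    [[-0.01,-0.01,0.3],[0,0,0],0.4],
    [[-0.01,-0.01,0.55],[0,0,0],0.4],
    [[-0.01,-0.01,0.59],[0,0,0],0.4],
    [[-0.01,-0.01,0.59],[0,0,0],0.4],
    [[-0.01,-0.01,0.59],[0,0,0],0.4]
  ]
}}

```text
time: 45.52
position: [0.5972, 0.1515, 0.0816]
ee_rot: [-180.0, 0.0, 85.0]
force: [0.3, -0.1, -0.5]
grip_width: 0.0582
gripper_force: 54.1
```

```bash
python3 go.py .598 .1515 .082 85
```

```text
shift [ 0.002  0.016 -0.008] turn [-0.01  0.    0.  ] pos [0.5972 0.1515 0.0816] rot [-180.    0.   85.] t 45.52 q [-16.  33.  -1. 101.   1.  46. -23.]
```

{"name": "move_arm", "arguments": {
  "rows": [
    [[0,0.02,0],[0,0,0],0.4],
    [[0,0.02,0],[0,0,0],0.4],
    [[0,0.02,0],[0,0,0],0.95],
    [[0,0.02,0],[0,0,0],0.95],
    [[0,0.02,0],[0,0,0],0.95],
    [[0,0,-0.4],[0,0,0],0.95],
    [[0,0,-1.5],[0,0,0],1],
    [[-1,0,-3],[0,0,0],1],
    [[-2,0,-5],[0,0,0],1],
    [[-2,0,-5.3],[0,0,0],1],
    [[-2,0,-5.3],[0,0,0],1],
    [[-2,0,-5.3],[0,0,0],1]
  ]
}}

```text
time: 47.02
position: [0.5902, 0.0506, 0.3518]
ee_rot: [179.6, -0.1, 84.9]
force: [0.4, -0.3, -1.3]
grip_width: 0.0853
gripper_force: 0.0
```

```bash
python3 stack.py wa .092; python3 -c "
from m import *
t,tc=snap('top','ta.png');s,sc=snap('scene','sa.png')
O=np.array([.5977,.1522,0]);x=np.array([.9962,-.0872,0]);y=np.array([.0872,.9962,0])
for a in(1.90,1.95):
  G=O+y*(.130-.21*np.cos(a));G[2]=.115+.21*np.sin(a);print(a,G.round(4),'scene px',proj(G,sc),'top',proj(G,tc))
S=cv2.GaussianBlur(s,(3,3),0).astype(int).sum(2);u=proj(G,sc)[0].astype(int)
k=(S<110)[u[1]-20:u[1]+20,u[0]-20:u[0]+20];ii=np.argwhere(cv2.morphologyEx(k.astype(np.uint8),cv2.MORPH_OPEN,np.ones((7,7))));print('dark',ii.mean(0)[::-1]+u-20,len(ii))
q=np.zeros((400,800,3),np.uint8);q[:,:400]=cv2.resize(s[120:250,370:500],(400,400));w=load('wa')[0];q[:,400:]=cv2.resize(w[0:160,240:400],(400,400))
cv2.imwrite('pics/va.png',q[...,::-1])
"
```

```text
wood (array([315. ,  88.5]), np.int32(4059), array([600., 151.]), array([115.,  60.]), 85.1)
1.9 [0.615  0.3493 0.3137] scene px [[488.5397754  106.77099735]] top [[158.59766089 158.25303694]]
1.95 [0.6158 0.3591 0.3101] scene px [[491.60497909 107.12677911]] top [[155.34732614 158.42089479]]
dark [486.09297052 114.36054422] 441
```

View pics/va.png

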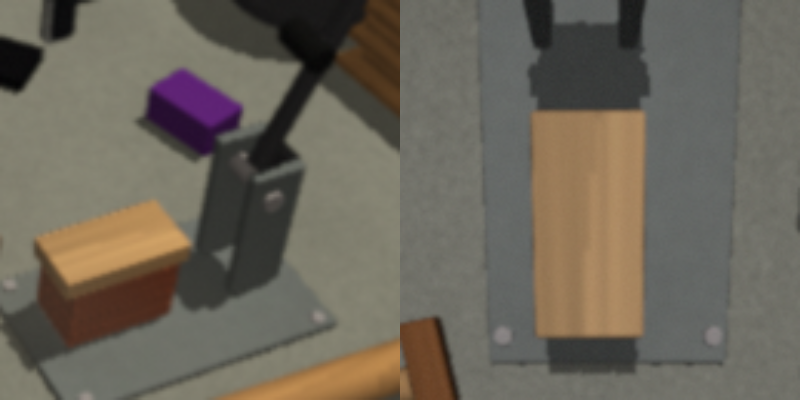

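The cover lies square on the stack at (587,222) in the crop, and the lever is still back. I pinch its grip again to lower it.

```bash
python3 go.py .6152 .3614 .37 85
```

```text
shift [ 6.198  0.011 -0.467] turn [-0.02 -0.    0.02] pos [0.588  0.0527 0.3466] rot [-179.9   -0.    85.1] t 47.17 q [ -8.  16.   0.  90.  -0.  74. -13.]
```

{"name": "move_arm", "arguments": {
  "rows": [
    [[1,0,-0.5],[0,0,0],1],
    [[6.2,0,-0.5],[0,0,0],1],
    [[6.2,0,-0.5],[0,0,0],1],
    [[6.2,0,-0.5],[0,0,0],1],
    [[6.2,0,-0.5],[0,0,0],1],
    [[6.2,0,-0.5],[0,0,0],1],
    [[6.2,0,-0.5],[0,0,0],1],
    [[6.2,0,-0.5],[0,0,0],1],
    [[6.2,0,-0.5],[0,0,0],1]
  ]
}}

```text
time: 48.3
position: [0.6165, 0.3585, 0.3726]
ee_rot: [180.0, 0.0, 84.9]
force: [-0.4, 0.1, 0.4]
grip_width: 0.0856
gripper_force: 0.0
```

```bash
python3 go.py .6152 .3614 .288 85
```

```text
shift [ 0.056 -0.033  1.693] turn [ 0.01  0.01 -0.03] pos [0.6165 0.3585 0.3726] rot [180.    0.   84.9] t 48.3 q [-29.  29.  -6.  68.   3.  83. -39.]
```

{"name": "move_arm", "arguments": {
  "rows": [
    [[0.04,-0.02,0.8],[0,0,0],1],
    [[0.04,-0.02,1.4],[0,0,0],1],
    [[0.04,-0.02,1.69],[0,0,0],1],
    [[0.04,-0.02,1.69],[0,0,0],1],
    [[0.04,-0.02,1.69],[0,0,0],0.2],
    [[0.04,-0.02,1.69],[0,0,0],0.2],
    [[0.04,-0.02,1.69],[0,0,0],0.2],
    [[0.04,-0.02,1.69],[0,0,0],0.2],
    [[0.04,-0.02,1.69],[0,0,0],0.2],
    [[0.04,-0.02,1.69],[0,0,0],0.2],
    [[0.04,-0.02,1.69],[0,0,0],0.2]
  ]
}}

```text
time: 49.68
position: [0.6155, 0.3631, 0.289]
ee_rot: [179.9, -0.1, 85.0]
force: [0.0, -1.1, 5.7]
grip_width: 0.0336
gripper_force: 52.7
```

{"name": "move_arm", "arguments": {
  "rows": [
    [[-0.4,0,-0.13],[0,0,0],0.2],
    [[-1.01,0,-0.26],[0,0,0],0.2],
    [[-1.43,0,-0.3],[0,0,0],0.2],
    [[-1.85,0,-0.29],[0,0,0],0.2],
    [[-2.37,0,-0.22],[0,0,0],0.2],
    [[-2.88,0,-0.08],[0,0,0],0.2],
    [[-3.37,0,0.11],[0,0,0],0.2],
    [[-3.82,0,0.37],[0,0,0],0.2],
    [[-4.25,0,0.68],[0,0,0],0.2],
    [[-4.63,0,1.04],[0,0,0],0.2],
    [[-4.96,0,1.44],[0,0,0],0.2],
    [[-4.96,0,1.44],[0,0,0],0.2]
  ]
}}

```text
time: 51.18
position: [0.5928, 0.1112, 0.2133]
ee_rot: [-179.9, 0.2, 84.8]
force: [3.4, -2.8, -3.0]
grip_width: 0.0334
gripper_force: 54.6
```

{"name": "move_arm", "arguments": {
  "rows": [
    [[-0.28,0,0.45],[0,0,0],0.2],
    [[-0.5,0,0.92],[0,0,0],0.2],
    [[-0.59,0,1.17],[0,0,0],0.2],
    [[-0.66,0,1.42],[0,0,0],0.2],
    [[-0.71,0,1.63],[0,0,0],0.2],
    [[-0.75,0,1.84],[0,0,0],0.2],
    [[-0.75,0,1.84],[0,0,0],0.2],
    [[-0.75,0,1.84],[0,0,0],0.2]
  ]
}}

```text
time: 52.18
position: [0.5897, 0.0764, 0.1229]
ee_rot: [-179.9, 0.1, 85.0]
force: [1.8, -5.0, -3.0]
grip_width: 0.0334
gripper_force: 54.5
```

{"name": "move_arm", "arguments": {
  "rows": [
    [[-0.01,0,0.08],[0,0,0],0.2],
    [[-0.02,0,0.15],[0,0,0],0.2],
    [[-0.02,0,0.22],[0,0,0],0.2],
    [[-0.02,0,0.22],[0,0,0],0.2],
    [[-0.02,0,0.22],[0,0,0],0.2]
  ]
}}

```text
time: 52.8
position: [0.5896, 0.0753, 0.1121]
ee_rot: [-179.9, 0.1, 85.0]
force: [1.3, -5.7, -1.7]
grip_width: 0.0334
gripper_force: 54.5
```

{"name": "move_arm", "arguments": {
  "rows": [
    [[0,0,0.05],[0,0,0],0.2],
    [[0,0,0.08],[0,0,0],0.2],
    [[0,0,0.08],[0,0,0],0.2],
    [[0,0,0.08],[0,0,0],0.2]
  ]
}}

```text
time: 53.3
position: [0.5897, 0.0752, 0.1111]
ee_rot: [-180.0, 0.1, 84.9]
force: [-6.9, -7.8, 19.8]
grip_width: 0.0333
gripper_force: 57.1
```

Contact is felt (20 N up). I ease off, release and retreat straight up.

{"name": "move_arm", "arguments": {
  "rows": [
    [[0,0,-0.07],[0,0,0],0.2],
    [[0,0,-0.07],[0,0,0],0.5],
    [[0,0,-0.07],[0,0,0],1],
    [[0,0,-0.07],[0,0,0],1],
    [[0,0,-0.07],[0,0,0],1],
    [[0,0,-0.07],[0,0,0],1],
    [[0,0,-0.5],[0,0,0],1],
    [[0,0,-1.5],[0,0,0],1],
    [[-0.5,0,-3],[0,0,0],1],
    [[-1,0,-4.5],[0,0,0],1],
    [[-1,0,-4.5],[0,0,0],1],
    [[-1,0,-4.5],[0,0,0],1]
  ]
}}

```text
time: 54.8
position: [0.5874, 0.0263, 0.3374]
ee_rot: [179.6, -0.0, 84.9]
force: [-0.5, 0.7, -0.0]
grip_width: 0.0853
gripper_force: 0.0
```

```bash
python3 -c "
from m import *
w,wc=snap('wrist','wb.png');s,sc=snap('scene','sb.png')
O=np.array([.5977,.1522,0]);y=np.array([.0872,.9962,0]);a=.092
G=O+y*(.130-.21*np.cos(a));G[2]=.115+.21*np.sin(a);print(proj(G,wc),proj(G,sc))
q=np.zeros((600,800,3),np.uint8);q[:300,:400]=cv2.resize(s[140:260,360:520],(400,300));q[:300,400:]=cv2.resize(w[0:195,180:440],(400,300));q[300:,:480]=cv2.resize(s,(480,300))
cv2.imwrite('pics/vb.png',q[...,::-1])
"
```

```text
[[314.2477186  134.05547567]] [[379.2634321  193.84160096]]
```

View pics/vb.png

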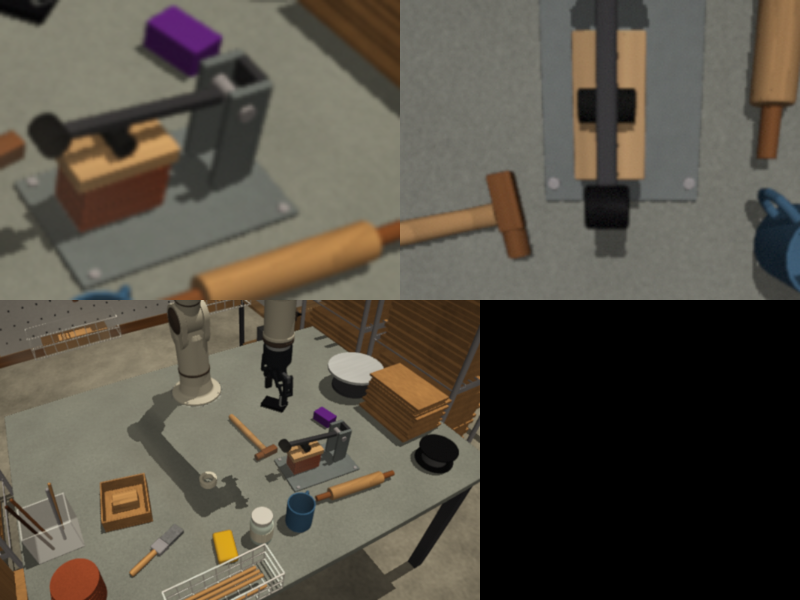

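The foot rests on the cover board at (607,105) in the crop and the stack is square. The block is in the tray at (125,497), and the other things have not moved. The job is ready to hand in.

```bash
python3 -c "
from bench import ticket
print(ticket.hand_in())"
```

```text
the job is handed in; nothing more can be done
None
```

The job is handed in: the packing block is in the tray, the four terracotta tiles are stacked square on the bed with the cover board on top, and the presser foot rests on the cover.

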